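# Rack the painted tiles and clamp them with the adjustable wrench

### The job

Stand every painted tile from the easel on edge in the grooves of the wooden rack, one to a groove and down on the groove's floor. Only then lay the adjustable wrench flat around the rack's clamp nut, roll its worm until the jaw is snug on the nut, and with the wrench turn the nut clockwise to its stop so that the keeper bar locks the tiles in. Finally back the jaw off, lay the wrench back flat and lengthwise on the middle of its mat; leave the four ink pots and the bare spare tile as they are.

Things in the scene. Friction and masses are not known exactly. Their poses are not given: they have to be found in the camera images.
- tile1: painted white ceramic tile, 60 x 60 x 8 mm, 75 g. Origin at its centre; its y axis is normal to the faces (8 mm), x and z run along the edges. It starts leaning on the easel on one edge, its z axis pointing up along its face and leaning 18 degrees from vertical; the top 28 mm stand free above the back rest
- tile2: painted white ceramic tile, 60 x 60 x 8 mm, 75 g. Origin at its centre; its y axis is normal to the faces (8 mm), x and z run along the edges. It starts leaning on the easel on one edge, its z axis pointing up along its face and leaning 18 degrees from vertical; the top 28 mm stand free above the back rest
- tile3: painted white ceramic tile, 60 x 60 x 8 mm, 75 g. Origin at its centre; its y axis is normal to the faces (8 mm), x and z run along the edges. It starts leaning on the easel on one edge, its z axis pointing up along its face and leaning 18 degrees from vertical; the top 28 mm stand free above the back rest
- tile4: painted white ceramic tile, 60 x 60 x 8 mm, 75 g. Origin at its centre; its y axis is normal to the faces (8 mm), x and z run along the edges. It starts leaning on the easel on one edge, its z axis pointing up along its face and leaning 18 degrees from vertical; the top 28 mm stand free above the back rest
- easel: fixed wooden easel, 275 mm long along its x: ledge and back rest (6 mm thick, 32 mm tall, behind the tiles on their +y side), tilted 18 degrees, so that the tiles' upper ends lean to the easel's +y. Tiles stand at x = -99, -33, 33, 99 mm. Origin at the underside, below the line where the tiles' mid-plane meets the ledge (10 mm up)
- rack: fixed wooden rack, grooves along its x at y = -51, -17, 17, 51 mm; origin under its middle, z up. Grooves 11 mm wide, floor at z = 8 mm, walls x = -38 to 26 mm, straight to z = 30 mm, then 45-degree lead-ins up to ridges at z = 41 mm. Stop wall's face at x = -34 mm; the keeper bar is at the +x end. A tile in a groove has its centre at z = 38 mm and fits well at x = 4 mm
- keeper (a joint): travel of the aluminium keeper bar across the +x end of the grooves, m: 0 open (its face at rack x = 42 mm), 0.012 closed (face at x = 30 mm), where it locks the tiles in. Driven by the nut
- nut_top (a point): centre of the top face of the hexagonal steel clamp nut beside the rack, at rack x = -20, y = -150, z = 13 mm; 24 mm across flats (27.7 over corners), 13 mm tall from the table up, axis vertical, a stud end 2 mm above it (look only). The point's x and y axes turn with the nut; two of its flats face the point's +y and -y
- nut (a joint): turn of the clamp nut, rad, growing clockwise seen from above: 0 fully loose, 1.1 tight, at its stop. At 0 the nut point's axes are those of the rack. About 0.25 N m turns it; it stays where it is left and drives the keeper bar
- wrench: steel adjustable wrench lying flat, 0.33 kg, 186 mm long, 14 mm thick. Origin at the underside where the centre of a snugly held nut sits; x from handle to mouth, z up. Handle x = -172 to -50, y = -11 to 11 mm. Head x = -50 to -16, y = -26 to 30 mm; its front is the mouth's bottom. Fixed jaw x = -16 to 14 mm, inner face at y = -12 mm; movable jaw 15 mm wide, on the +y side
- jaw (a joint): opening between the wrench's two jaw faces, m: 0 shut, 0.038 fully open, 0.024 on this nut. It cannot be pushed: only the worm moves it, 1.27 mm for each radian the worm turns (0.14 mm for each mm the worm's surface is dragged). With over 27 mm the wrench slips round the nut
- worm_top (a point): top of the wrench's knurled (grippy) worm, a roller 18 mm thick, 14 mm long, axis along the wrench's y, 5.5 mm proud of the head (in the wrench's frame x = -32, y = 11, z = 19.5 mm). Rolled by pressing on it from above (about 8 to 15 N) with the closed fingertips and dragging: towards the mouth (wrench +x) closes the jaw, towards the handle opens it. It takes about 4 N along the surface
- wrench_mid (a point): middle of the wrench near its balance point, in the handle: in the wrench's frame x = -75, y = 0, z = 7 mm
- mat: thin grey mat (1 mm, look only) on the table, 250 x 90 mm, origin at its centre, x along its length: the wrench's place. The wrench starts there, its mouth towards the mat's +x
- ink1: ink pot, 28 mm wide, 50 mm tall, origin at its underside: leave alone
- ink2: ink pot like ink1: leave alone
- ink3: ink pot like ink1: leave alone
- ink4: ink pot like ink1: leave alone
- spare_tile: bare tile lying flat, 100 x 100 x 8 mm, origin at its underside: leave alone
Not all that is in view belongs to the job. What is shaped like the wrench but red or yellow is not meant.

How it is judged (in metres and radians):
On the way, in this order (a step that is already met when the one before it is completed fails the run):
1. every tile stands on edge in a groove of the rack, let go, with the nut still loose (z of tile1 in the frame of rack between 0.034 and 0.043 m and x of tile1 in the frame of rack between -0.008 and 0.014 m and y of tile1 in the frame of rack between -0.062 and 0.062 m and angle between tile1's own y axis and vertical between 1.311 and 1.831 rad and z of tile2 in the frame of rack between 0.034 and 0.043 m and x of tile2 in the frame of rack between -0.008 and 0.014 m and y of tile2 in the frame of rack between -0.062 and 0.062 m and angle between tile2's own y axis and vertical between 1.311 and 1.831 rad and z of tile3 in the frame of rack between 0.034 and 0.043 m and x of tile3 in the frame of rack between -0.008 and 0.014 m and y of tile3 in the frame of rack between -0.062 and 0.062 m and angle between tile3's own y axis and vertical between 1.311 and 1.831 rad and z of tile4 in the frame of rack between 0.034 and 0.043 m and x of tile4 in the frame of rack between -0.008 and 0.014 m and y of tile4 in the frame of rack between -0.062 and 0.062 m and angle between tile4's own y axis and vertical between 1.311 and 1.831 rad and contact force between the fingers and tile1 below 0.05 N and contact force between the fingers and tile2 below 0.05 N and contact force between the fingers and tile3 below 0.05 N and contact force between the fingers and tile4 below 0.05 N and value of joint nut below 0.35 rad), for 0.3 s.
2. the wrench lies around the nut with its jaw closed snugly on it (opening under 25.7 mm), the nut not yet tightened (value of joint jaw below 0.0257 m and x of nut_top in the frame of wrench between -0.008 and 0.008 m and y of nut_top in the frame of wrench between -0.004 and 0.004 m and z of nut_top in the frame of wrench between 0.005 and 0.019 m and angle between wrench's own z axis and vertical below 0.15 rad and value of joint nut below 0.4 rad), for 0.2 s.
3. the nut is turned clockwise to its stop while the wrench is still snug on it (value of joint jaw below 0.0257 m and x of nut_top in the frame of wrench between -0.008 and 0.008 m and y of nut_top in the frame of wrench between -0.004 and 0.004 m and z of nut_top in the frame of wrench between 0.005 and 0.019 m and angle between wrench's own z axis and vertical below 0.15 rad and value of joint nut above 1.02 rad), for 0.1 s.
At the end, for the whole second after the job is handed in: every tile stands on edge on the floor of a groove (upright within 15 degrees), the nut is at its stop (over 1.0 rad), and the wrench lies flat and still on its mat, its middle within 50 mm of the mat's centre and along the mat within 0.5 rad, with its jaw backed off (opening over 25 mm) (z of tile1 in the frame of rack between 0.034 and 0.043 m and x of tile1 in the frame of rack between -0.008 and 0.014 m and y of tile1 in the frame of rack between -0.062 and 0.062 m and angle between tile1's own y axis and vertical between 1.311 and 1.831 rad and z of tile2 in the frame of rack between 0.034 and 0.043 m and x of tile2 in the frame of rack between -0.008 and 0.014 m and y of tile2 in the frame of rack between -0.062 and 0.062 m and angle between tile2's own y axis and vertical between 1.311 and 1.831 rad and z of tile3 in the frame of rack between 0.034 and 0.043 m and x of tile3 in the frame of rack between -0.008 and 0.014 m and y of tile3 in the frame of rack between -0.062 and 0.062 m and angle between tile3's own y axis and vertical between 1.311 and 1.831 rad and z of tile4 in the frame of rack between 0.034 and 0.043 m and x of tile4 in the frame of rack between -0.008 and 0.014 m and y of tile4 in the frame of rack between -0.062 and 0.062 m and angle between tile4's own y axis and vertical between 1.311 and 1.831 rad and value of joint nut above 1 rad and horizontal distance between wrench_mid and mat below 0.05 m and height (world z) of wrench_mid between 0.002 and 0.014 m and angle between wrench's own z axis and vertical below 0.1 rad and angle between the x axis of wrench and the x axis of mat, either way round below 0.5 rad and value of joint jaw above 0.025 m and linear speed of wrench below 0.02 m/s); the robot touches nothing.
It fails at once if an ink pot or the spare tile is knocked or moved by over 30 mm (distance of any of ink1, ink2, ink3, ink4, spare_tile from where it was at the start of the episode above 0.03 m).
Of tile1, tile2, tile3, tile4 only 2 to 4 are there at a start; the rules pass over those that are not, and their reading is None.
At some moment in a run one of wrench may be knocked a few centimetres aside while the robot is not near it.
It also fails if it takes over 210 s, if anything falls off the work surface, if the arm or the gripper's body presses on something with over 40 N, if the wrist force passes 120 N, or if a joint passes its speed limit or range.

### The arm

A 6-joint arm with a two-finger parallel gripper is mounted at the origin on the work surface. World frame = base frame: x ahead of the robot, y to its left, z up, the work surface at z = 0. Lengths are in mm, angles in rad, forces in N, time in s.
With the tool pointing down it reaches from about 325 to 775 mm from the base axis. Payload 5.5 kg.
Tool frame: the origin (TCP) lies between the finger pads; the fingertips stand 14 mm ahead of it and the grasp point (between the pads) lies 5 mm behind it; z points along the fingers, y is the line along which they close (so a half turn about z gives the same grasp; the last joint's range is limited). The gripper opens to 85 mm and grips with 20 to 120 N. Pads are 22 mm wide; open, the fingers measure 114 mm over their backs; the gripper's body (76 mm by 85 mm) begins 54 mm behind the grasp point. The pads swing forward as they close: fully open they stand 13 mm farther back than shut.
Start: joints at [1.279, 0.091, 1.231, -0, 1.82, -0.057], TCP at [139.593, 583.55, 245.275] pointing down, gripper open.
Joint ranges: [-2.87, 2.87], [-0.86, 2.18], [0.17, 2.46], [-1.51, 4.65], [0.06, 2.69], [-2.65, 2.65]. Speed limits (rad/s): [2.57, 2.57, 3.01, 3.14, 3.14, 3.14].

### API

Orientations are given as a unit quaternion [w, x, y, z].
In Python, from rig import observe, read_camera, calibration, sign_off, boxes_of, silhouettes, place_of gives the robot as it stands.
- The arm moves only by the tool send_rows, never from a script. Its argument "plan" is a list that holds one entry, the list of rows, each a list of 6 numbers: the shift along the tool's x, y, z each as a share of 750 mm, from -1 to 1, then the turn, a rotation vector about the tool's x, y, z each as a share of 180 degrees, from -1 to 1. In form: [[[dx, dy, dz, rx, ry, rz], ...]]. A call has 1 to 12 rows; each row is the pose to reach, as a shift and turn from the pose commanded when the call began, along the tool's axes at that moment, turning the shorter way round; what a row does not reach only later rows make up. A row lasts 1/10 s, in which the tool goes at most 50 mm and 8.59 degrees, less where a joint would pass 70% of its speed; a pose out of reach is approached as far as the arm can. A call with a number of a shift or a turn outside -1 to 1 is refused whole. A call with a gripper value outside its range is refused whole. "hand" is the opening, from 0 (shut) to 1 (fully open), set as the call begins (left out, the last holds). The fingers move at their own pace and stop on an object; the grip force is fixed at half the most. Time passes only in rows, so rows that repeat a pose let the fingers close. It gives the time, the measured TCP pose, the force, the opening and the grip force at its end, in the units of the state.
- observe(): the state, without advancing time (a new reading comes with each control period).
- read_camera(name): name is "side" or "top"; returns the picture (384x512x3 uint8, red, green, blue); there is no depth.
- calibration(name): a dict with "fovy" (degrees; the focal length in pixels is half the picture's height over the tangent of half this angle, whatever the lens; pixels are square), "cx", "cy" (the principal point, pixels), "rvec" (rotation vector, rad) and "tvec" (3), from world to camera coordinates, as OpenCV has them. Camera axes: x right, y down, z forward; pixel columns grow to the right and rows downward; lengths in mm; the calibration is good to about 2 mm. A picture is of the moment at which its call begins. calibration takes no time and is no camera call.
- sign_off(): hands the job in; it is judged then, once.
Trained networks look in the newest picture that a camera, given by its name, has taken for a name from the list of things; names that differ only in an ending like _2 or _b are one class to them, and where a whole thing is asked for, a point or a joint stands for the part that bears it (a point fixed in the world has none). Each returns a list of dicts, best first, with "p" (0 to 1); they miss things now and then, are a little off and sometimes report something else, mostly with a low value. They report only what shows in the picture. A call takes as long as a camera call. They do not tell look-alikes from the thing itself.
- boxes_of(camera, label): "at" ([column, row] in pixels, amid what is visible of it).
- silhouettes(camera, label): "region" (384x512 bool, what is visible of it) and "at" ([column, row] in pixels, amid what is visible of it).
- place_of(camera, label): "at" ([column, row] in pixels: a listed point, or the origin of a listed thing).
The state is a dict: "time": time; "qpos": joint angles; "qd": joint speeds; "joint_torque": joint torques, N m; "position": TCP position; "tcp_rot": TCP orientation; "contact_force": force on the tool from outside, world axes, zero at the start; "ft_torque": the same for the moment, N m; "finger_gap": opening from 0.0 (shut) to 1.0 (fully open); "grasp_force": force on a finger pad.
Only numpy, scipy, OpenCV 4.12 (cv2) and the standard library are available. Lean on these libraries where they do the work, as an engineer would, in place of code of your own. Each camera call takes 0.05 s, during which the arm holds its last target. There are 200 camera calls.

## Working session

There is one attempt and no reset: what is moved stays moved. The work goes in short steps, Python scripts to look and compute and a tool call to move; the robot and the scene stay as the last step left them, time stands still between calls to the robot, and variables do not carry over. Pictures are saved under pics/ and viewed, at most 14 in all, crops included, and the job is handed in when it is done.

Besides the shell and the picture viewer there is one more tool, called after ">>>" as name(argument=value, ...) on one line, values as JSON. send_rows: Moves the arm, as the interface text tells. Shift numbers are shares of 750 mm and turn numbers shares of 180 degrees, none past 1 either way. Its arguments: {"type":"object","properties":{"plan":{"type":"array","items":{"type":"array","items":{"type":"array","items":{"type":"number"}}}},"hand":{"type":"number"}},"required":["plan"]}

```bash
mkdir -p pics; ls
cat > h.py <<'E'
import numpy as np, cv2
from rig import *
def cam(n):
    c=calibration(n); f=192/np.tan(np.radians(c['fovy'])/2)
    R=cv2.Rodrigues(np.array(c['rvec'],float))[0]; t=np.array(c['tvec'],float).ravel()
    K=np.array([[f,0,c['cx']],[0,f,c['cy']],[0,0,1]]); return K,R,t
def proj(n,P):
    K,R,t=cam(n); q=(np.atleast_2d(P)@R.T+t)@K.T; return q[:,:2]/q[:,2:]
def back(n,uv,z):
    K,R,t=cam(n); d=R.T@np.linalg.inv(K)@np.array([uv[0],uv[1],1.]); o=-R.T@t
    return o+d*(z-o[2])/d[2]
def tri(a,b):
    A=[];B=[]
    for n,uv in (('top',a),('side',b)):
        K,R,t=cam(n); d=R.T@np.linalg.inv(K)@np.array([uv[0],uv[1],1.]); d/=np.linalg.norm(d); o=-R.T@t
        M=np.eye(3)-np.outer(d,d); A.append(M);B.append(M@o)
    return np.linalg.solve(sum(A),sum(B))
def snap(n,name=None):
    im=read_camera(n)
    if name: cv2.imwrite('pics/'+name,cv2.cvtColor(im,cv2.COLOR_RGB2BGR))
    return im
E
python3 - <<'E'
from h import *
print(observe())
a=snap('top','a_top.png'); b=snap('side','a_side.png')
for n in('top','side'):
    print(n,calibration(n), 'campos',-cam(n)[1].T@cam(n)[2])
    for l in ['tile1','easel','rack','nut_top','wrench','worm_top','wrench_mid','mat','ink1','spare_tile']:
        print(n,l,[(np.round(d['at'],1).tolist(),round(d['p'],2),np.round(back(n,d['at'],{'nut_top':13,'worm_top':19.5,'wrench_mid':7,'tile1':38}.get(l,0))).tolist()[:2]) for d in place_of(n,l)[:6]])
E
```

```text
pics
{'time': 0.0, 'qpos': array([ 1.27933409e+00,  9.18711430e-02,  1.23188790e+00, -1.64880340e-05,
        1.81980606e+00, -5.66702410e-02]), 'qd': array([ 4.23948325e-05, -1.01807918e-05, -2.94755071e-04,  2.09015396e-03,
        2.37445580e-03,  6.70387282e-04]), 'joint_torque': array([-1.00310055e-03, -4.58731055e+01, -4.18022776e+01, -1.99540946e-04,
        1.14147560e-02, -4.38894872e-06]), 'position': array([139.4997912 , 583.29327642, 244.14235455]), 'tcp_rot': array([-1.62931966e-04,  1.17128480e-01,  9.93116280e-01, -9.72706252e-04]), 'contact_force': array([-0.03978258, -0.12646727, -0.10096953]), 'ft_torque': array([-0.01162363, -0.01265227, -0.03815114]), 'grasp_force': 0.0, 'finger_gap': 0.9991281938912712}
top {'fovy': 53.83357725580217, 'cx': 258.0312156567629, 'cy': 192.68215659152645, 'rvec': array([ 2.1330698 , -2.18291469,  0.07321748]), 'tvec': array([ -20.7033445 ,  575.44142927, 1049.81791347])} campos [ 470.58833404  -63.7498171  1099.16409108]
top tile1 [([336.6, 210.2], 0.64, [519.0, -252.0]), ([333.9, 188.4], 0.6, [581.0, -247.0])]
top easel [([335.7, 20
[... 1458 characters left out ...]
566.0, 66.0])]
side wrench [([406.7, 299.1], 0.89, [658.0, -490.0]), ([199.7, 196.5], 0.82, [436.0, 106.0]), ([295.2, 186.9], 0.74, [702.0, -14.0])]
side worm_top [([186.2, 193.5], 0.95, [400.0, 118.0]), ([297.9, 188.3], 0.81, [689.0, -44.0]), ([403.2, 281.0], 0.65, [676.0, -459.0])]
side wrench_mid [([179.7, 210.5], 0.98, [357.0, 72.0]), ([391.7, 271.1], 0.81, [687.0, -418.0]), ([309.5, 200.4], 0.72, [692.0, -97.0])]
side mat [([305.7, 202.0], 0.97, [684.0, -90.0])]
side ink1 [([245.3, 256.3], 0.56, [423.0, -175.0]), ([272.7, 168.8], 0.51, [700.0, 104.0]), ([209.1, 143.2], 0.44, [602.0, 363.0]), ([191.7, 178.7], 0.42, [456.0, 202.0])]
side spare_tile [([158.0, 152.6], 0.88, [427.0, 405.0])]
```

Run:
```python
import cv2,numpy as np
a=cv2.imread('pics/a_top.png');b=cv2.imread('pics/a_side.png')
cv2.imwrite('pics/b1.png',cv2.resize(a[110:310,70:470],None,fx=2,fy=2,interpolation=cv2.INTER_CUBIC))
cv2.imwrite('pics/b2.png',cv2.resize(b[120:320,120:450],None,fx=2.4,fy=2.4,interpolation=cv2.INTER_CUBIC))
```

```text
(no output)
```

View pics/b1.png

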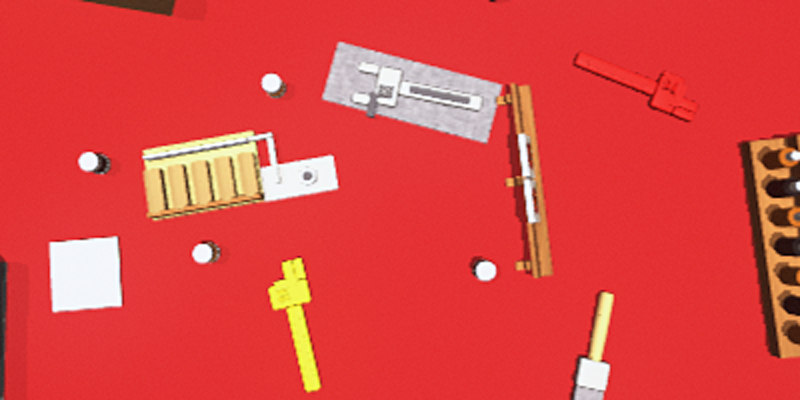

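View pics/b2.png

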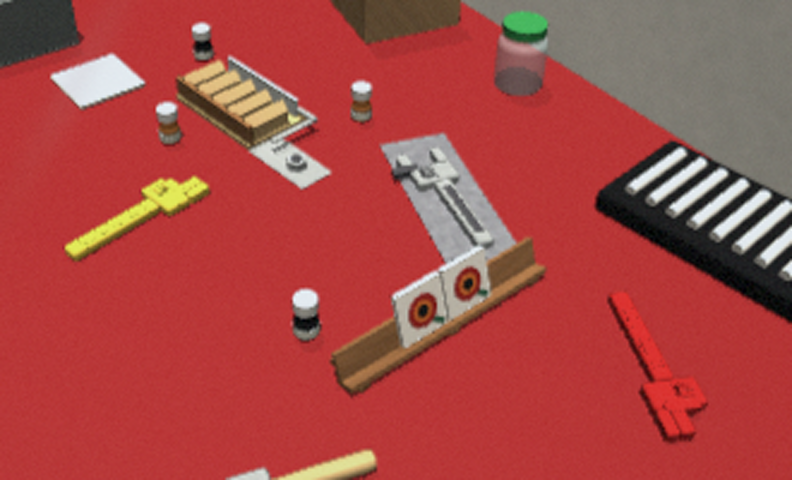

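The scene shows:
- **Wrench candidates:** red at top-image (409,163), yellow at (215,246), and steel on the grey mat at (256,154). I choose the steel one.
- **Tiles:** two, standing in the middle easel places at about (334,188) and (336,210). They face world -y, so easel +y is about world +y.
- **Rack:** around (170,200), with the nut at (224,198).

Next I refine the poses and check them with an overlay.

```bash
cat > geo.py <<'E'
from h import *
def T(p,th):  # local->world
    c,s=np.cos(th),np.sin(th); R=np.array([[c,-s,0],[s,c,0],[0,0,1]])
    return lambda P:(np.atleast_2d(P)@R.T)+np.array([p[0],p[1],0])
def box(x0,x1,y0,y1,z): return np.array([[x0,y0,z],[x1,y0,z],[x1,y1,z],[x0,y1,z]],float)
def draw(im,n,f,P,col,S,o,closed=True):
    q=((proj(n,f(P))-o+.5)*S).astype(np.int32); cv2.polylines(im,[q],closed,col,1,cv2.LINE_AA)
def wrench_models(f,jaw): return [box(-172,-50,-11,11,14),box(-50,-16,-26,30,14),box(-16,14,-26,-12,14),box(-16,14,jaw-12,jaw+3,14)]
E
python3 - <<'E'
from geo import *
from scipy.optimize import least_squares
im={n:cv2.imread(f'pics/a_{n}.png') for n in('top','side')}
# mat mask
m=im['top'].astype(int); sat=m.max(2)-m.min(2)
M=((sat<40)&(m.max(2)>90)).astype(np.uint8); M[:, :225]=0; M[:,330:]=0; M[:125]=0; M[185:]=0
c=max(cv2.findContours(cv2.morphologyEx(M,cv2.MORPH_CLOSE,np.ones((5,5))),0,1)[0],key=cv2.contourArea)
r=cv2.boxPoints(cv2.minAreaRect(c)); w=np.array([back('top',p,1) for p in r]); print('mat',w.round(0)[:,:2].tolist(),w.mean(0))
e=[w[1]-w[0],w[2]-w[1]]; e=max(e,key=np.linalg.norm); print(np.degrees(np.arctan2(e[1],e[0])),[np.linalg.norm(w[i]-w[i-1]) for i in(1,2)])
# silhouettes of tiles/rack/wrench/nut
for n in('top','side'):
  read_camera(n)
  for l in('tile1','rack','wrench','nut','easel','worm_top'):
    for d in silhouettes(n,l)[:3]:
      k=d['region'].astype(np.uint8); 
      if k.sum()<5: continue
      r=cv2.minAreaRect(cv2.findNonZero(k)); print(n,l,round(d['p'],2),np.round(d['at'],1),'n',k.sum(),[np.round(v,1) for v in r])
wt=tri([255.9,154.3],[295.2,186.9]);print('wr',wt,'worm',tri([264,157.9],[297.9,188.3]),'mid',tri([280,153.5],[309.5,200.4]),'nut',tri([221.1,198.2],[243.7,185.2]),'rack',tri([170.1,199.5],[219.4,167.5]),'tiles',tri([336.6,210.2],[297.6,247.4]),tri([333.9,188.4],[311.1,239]))
E
```

```text
mat [[672.0, 46.0], [765.0, 20.0], [693.0, -218.0], [602.0, -191.0]] [682.83640075 -85.82370923   1.        ]
-106.65395403583672 [np.float64(96.57054165713099), np.float64(248.97338922896247)]
top tile1 0.66 [336.6 207.4] n 144 [array([335.7, 210. ]), array([22.5,  6.8]), np.float64(82.9)]
top tile1 0.52 [331. 188.] n 138 [array([333.7, 187.6]), array([21.4,  6.8]), np.float64(83.7)]
top tile1 0.41 [280.1 149.6] n 1880 [array([276.2, 155.6]), array([84.6, 31.1]), np.float64(14.5)]
top rack 0.75 [181.9 196.7] n 2703 [array([188.9, 194.3]), array([36.2, 95.7]), np.float64(80.7)]
top rack 0.42 [267.4 154.9] n 636 [array([278.2, 158.9]), array([62. , 25.3]), np.float64(11.3)]
top wrench 0.91 [267.3 157.5] n 739 [array([278.4, 159.3]), array([63.8, 25.6]), np.float64(12.5)]
top wrench 0.86 [398.1 156. ] n 637 [array([389.6, 149.4]), array([65.3, 18.7]), np.float64(24.4)]
top wrench 0.6 [217.1 260. ] n 715 [array([218.3, 272.5]), array([66.7, 20. ]), np.float64(78.7)]
top nut 0.41 [221.1 196.5] n 61 [array([224. , 197.5]), array([7.8, 7.8]), np.float64(45.0)]
top easel 0.63 [182.7 183.4] 
[... 1374 characters left out ...]
9.9] n 1078 [array([302.3, 251.7]), array([19.4, 98.9]), np.float64(59.3)]
side worm_top 0.95 [395.4 279.7] n 926 [array([392.5, 270.7]), array([68.9, 23. ]), np.float64(62.1)]
side worm_top 0.69 [308.3 196.7] n 465 [array([307.5, 200.7]), array([51.7, 18.8]), np.float64(42.2)]
side worm_top 0.64 [180.2 204. ] n 606 [array([175.4, 208.8]), array([15.2, 65.3]), np.float64(63.4)]
wr [688.75534866 -30.21261397  15.70446103] worm [676.44668615 -54.82897885  30.97631685] mid [689.49572106 -99.95833063  10.27369617] nut [566.07662781  72.38144989   9.05966389] rack [566.86153748 228.31645419 -14.79989691] tiles [ 521.84324087 -253.59168245   41.93076259] [ 578.42963828 -246.38457301   34.70566631]
```

```bash
cat > ov.py <<'E'
from geo import *
def rackd(v,n,f,S,o):
    for y in(-51,-17,17,51):
        draw(v,n,f,box(-38,26,y-5.5,y+5.5,30),(255,0,0),S,o)
    draw(v,n,f,np.array([[-38,-68,41],[-38,68,41],[26,68,41],[26,-68,41]],float),(0,255,0),S,o)
    draw(v,n,f,box(42,42.1,-68,68,41),(255,255,0),S,o)
    a=np.arange(6)*np.pi/3; draw(v,n,f,np.c_[-20+13.86*np.cos(a),-150+13.86*np.sin(a),13+0*a],(0,0,255),S,o)
def tile(e,th,x):  # easel frame tile outline (front face)
    c,s=np.cos(.314159),np.sin(.314159)
    P=[]
    for sy in(-4,4):
        for (px,pz) in((-30,0),(30,0),(30,60),(-30,60)): P.append([x+px, sy*c+pz*s, 10+pz*c-sy*s])
    return np.array(P)
E
cat > chk.py <<'E'
from ov import *
import sys,json
P=json.load(open('poses.json')); src,out=sys.argv[1],sys.argv[2]
rows=[]
for n,crops in (('top',[(145,165,100,75),(230,130,100,75),(300,160,100,75)]),('side',[(195,140,80,60),(260,165,80,60),(265,205,80,60)])):
    im=cv2.imread(f'pics/{src}_{n}.png'); row=[]
    for (x,y,w,h) in crops:
        S=266/w; v=cv2.resize(im[y:y+h,x:x+w],(266,200),interpolation=cv2.INTER_CUBIC); o=np.array([x,y],float)
        rackd(v,n,T(P['rack'][:2],P['rack'][2]),S,o)
        f=T(P['wrench'][:2],P['wrench'][2])
        for b in wrench_models(f,P['jaw']): draw(v,n,f,b,(0,255,0),S,o)
        draw(v,n,T(P['mat'][:2],P['mat'][2]),box(-125,125,-45,45,1),(255,0,0),S,o)
        f=T(P['easel'][:2],P['easel'][2])
        for x0 in(-33,33):
            t=tile(0,0,x0); draw(v,n,f,t[:4],(255,0,0),S,o); draw(v,n,f,t[[3,2,6,7]],(0,255,0),S,o)
        row.append(v)
    rows.append(np.hstack(row))
cv2.imwrite('pics/'+out,np.vstack(rows))
E
cat > poses.json <<'E'
{"rack":[562,220,0.157],"wrench":[708,-27,1.33],"jaw":34,"mat":[683,-86,1.28],"easel":[550,-258,0.11]}
E
python3 chk.py a c1.png
```

```text
(no output)
```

View pics/c1.png

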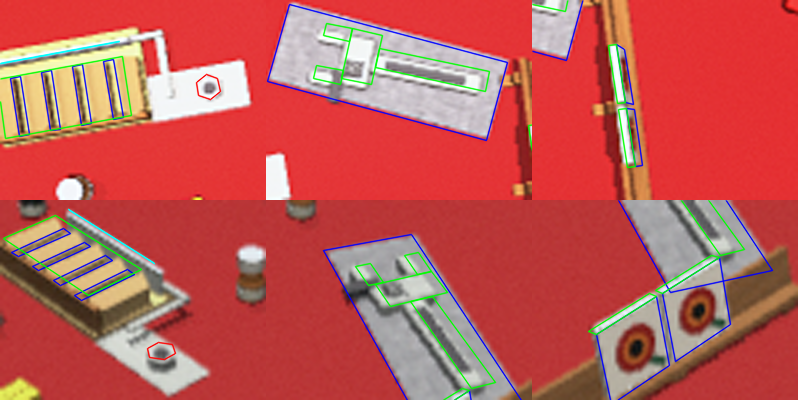

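```bash
cat > mv.py <<'E'
import json,numpy as np
from scipy.spatial.transform import Rotation as Ro
from geo import *
P=json.load(open('poses.json'))
def ld():
    c=json.load(open('cmd.json')); return np.array(c['p']),Ro.from_quat(c['q'])
def go(*wps):  # wps: (pos,R) ; prints shares, stores last as commanded
    p0,R0=ld()
    for p,R in wps:
        d=np.round(R0.inv().apply(np.array(p,float)-p0)/750,4); w=np.round((R0.inv()*R).as_rotvec()/np.pi,4)
        print(json.dumps([float(v)+0 for v in np.r_[d,w]]),' mm',round(float(np.linalg.norm(d)*750)),'deg',round(float(np.linalg.norm(w)*180)))
    p1=p0+R0.apply(d*750); R1=R0*Ro.from_rotvec(w*np.pi)
    json.dump({'p':p1.tolist(),'q':R1.as_quat().tolist()},open('cmd.json','w'))
def st():
    s=observe(); p0,R0=ld(); q=s['tcp_rot']
    print('t %.1f pos %s err %s F %s gap %.3f grip %.1f rot_err %.2f'%(s['time'],np.round(s['position'],1),np.round(s['position']-p0,1),np.round(s['contact_force'],1),s['finger_gap'],s['grasp_force'],np.degrees((R0.inv()*Ro.from_quat([q[1],q[2],q[3],q[0]])).magnitude())))
    return s
def easel_tool(x,s,back=0):
    ex,ey,th=P['easel']; a=np.radians(18); f=Ro.from_euler('z',th)
    xt,yt,zt=f.apply([[1,0,0],[0,np.cos(a),-np.sin(a)],[0,np.sin(a),np.cos(a)]])
    p=np.array([ex,ey,10])+xt*x+zt*s+yt*0
    return p,Ro.from_matrix(np.c_[-xt,yt,-zt])
def down(yaw):  # tool y axis at world angle yaw, pointing down
    y=np.array([np.cos(yaw),np.sin(yaw),0]); z=np.array([0,0,-1.]); return Ro.from_matrix(np.c_[np.cross(y,z),y,z])
def rackp(x,y,z):
    return T(P['rack'][:2],P['rack'][2])([x,y,z])[0]
def rack_tool(x,y,z): return rackp(x,y,z), down(P['rack'][2]+np.pi/2)
E
python3 - <<'E'
import json
from mv import *
R=Ro.from_quat([.117128,.993116,0,0]); json.dump({'p':[139.593,583.55,245.275],'q':R.as_quat().tolist()},open('cmd.json','w'))
print(R.as_matrix().round(2).tolist())
go((np.array([420,150,245.]),R)); 
go((easel_tool(33,130)[0],easel_tool(33,130)[1])); print(easel_tool(33,51)[0])
go(easel_tool(33,51))
go(easel_tool(33,110))
E
```

```text
[[-0.97, 0.23, 0.0], [0.23, 0.97, 0.0], [0.0, 0.0, -1.0]]
[-0.4981, -0.4752, 0.0004, 0.0, 0.0, 0.0]  mm 516 deg 0
[-0.3184, -0.4235, 0.1485, 0.099, -0.0172, -0.1088]  mm 413 deg 27
[ 581.07045984 -238.71270045   58.50388233]
[-0.0001, 0.0, 0.1053, 0.0, 0.0, 0.0]  mm 79 deg 0
[0.0001, 0.0, -0.0787, 0.0, 0.0, 0.0]  mm 59 deg 0
```

>>> send_rows(plan=[[[-0.4981, -0.4752, 0.0004, 0, 0, 0], [-0.4981, -0.4752, 0.0004, 0, 0, 0], [-0.4981, -0.4752, 0.0004, 0, 0, 0], [-0.4981, -0.4752, 0.0004, 0, 0, 0], [-0.4981, -0.4752, 0.0004, 0, 0, 0], [-0.4981, -0.4752, 0.0004, 0, 0, 0], [-0.4981, -0.4752, 0.0004, 0, 0, 0], [-0.4981, -0.4752, 0.0004, 0, 0, 0], [-0.4981, -0.4752, 0.0004, 0, 0, 0], [-0.4981, -0.4752, 0.0004, 0, 0, 0], [-0.4981, -0.4752, 0.0004, 0, 0, 0], [-0.4981, -0.4752, 0.0004, 0, 0, 0]]], hand=0.5)

```text
time: 3.0
position: [421.0, 147.9, 244.9]
tcp_rot: [0.0, 0.119, 0.993, -0.0]
contact_force: [-0.3, 0.7, -0.3]
finger_gap: 0.503
grasp_force: 0.0
```

>>> send_rows(plan=[[[-0.3184, -0.4235, 0.1485, 0.099, -0.0172, -0.1088], [-0.3184, -0.4235, 0.1485, 0.099, -0.0172, -0.1088], [-0.3184, -0.4235, 0.1485, 0.099, -0.0172, -0.1088], [-0.3184, -0.4235, 0.1485, 0.099, -0.0172, -0.1088], [-0.3184, -0.4235, 0.1485, 0.099, -0.0172, -0.1088], [-0.3184, -0.4235, 0.1485, 0.099, -0.0172, -0.1088], [-0.3184, -0.4235, 0.1485, 0.099, -0.0172, -0.1088], [-0.3184, -0.4235, 0.1485, 0.099, -0.0172, -0.1088], [-0.3184, -0.4235, 0.1485, 0.099, -0.0172, -0.1088], [-0.3184, -0.4235, 0.1485, 0.099, -0.0172, -0.1088], [-0.3184, -0.4235, 0.1485, 0.099, -0.0172, -0.1088], [-0.3184, -0.4235, 0.1485, 0.099, -0.0172, -0.1088]]])

```text
time: 4.2
position: [578.7, -212.5, 134.7]
tcp_rot: [0.009, -0.055, 0.986, -0.156]
contact_force: [0.6, -0.6, -0.0]
finger_gap: 0.501
grasp_force: 0.0
```

>>> send_rows(plan=[[[0, 0, 0.03, 0, 0, 0], [0, 0, 0.06, 0, 0, 0], [-0.0001, 0, 0.1053, 0, 0, 0], [-0.0001, 0, 0.1053, 0, 0, 0], [-0.0001, 0, 0.1053, 0, 0, 0], [-0.0001, 0, 0.1053, 0, 0, 0]]])

```text
time: 4.8
position: [582.3, -238.1, 61.3]
tcp_rot: [0.01, -0.055, 0.986, -0.157]
contact_force: [0.5, 0.2, 0.6]
finger_gap: 0.499
grasp_force: 0.0
```

Run:
```python
from mv import *
p,R=easel_tool(33,51); s=observe(); print(s['position']-p, s['contact_force'])
a=snap('top'); b=snap('side')
v=np.hstack([cv2.resize(a[150:250,280:380],(400,400),interpolation=2),cv2.resize(b[190:290,260:360],(400,400),interpolation=2)])
cv2.imwrite('pics/d1.png',v[:,:,::-1])
```

```text
[1.23998366 0.64462141 2.78588992] [0.50817674 0.24436721 0.61859352]
```

View pics/d1.png

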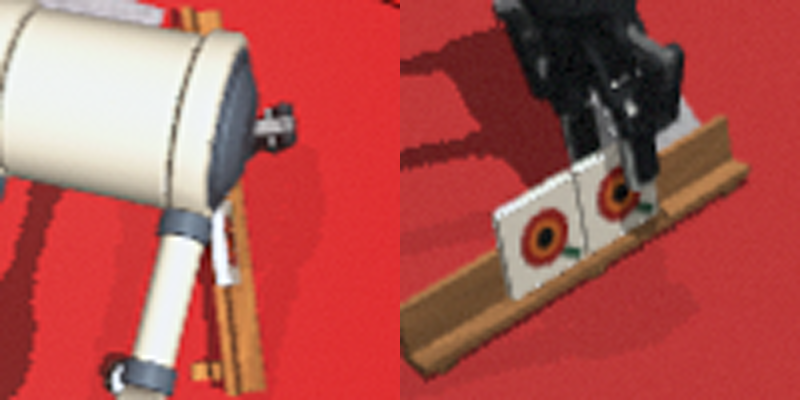

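The fingers straddle the far tile (target at crop (620,195)). I close and lift.

>>> send_rows(plan=[[[0, 0, 0, 0, 0, 0], [0, 0, 0, 0, 0, 0], [0, 0, 0, 0, 0, 0], [0, 0, 0, 0, 0, 0], [0, 0, 0, 0, 0, 0]]], hand=0)

```text
time: 5.4
position: [581.6, -239.2, 59.6]
tcp_rot: [0.009, -0.054, 0.986, -0.157]
contact_force: [-1.1, -0.5, 4.3]
finger_gap: 0.079
grasp_force: 60.9
```

Run:
```python
from mv import *
p,R=easel_tool(33,51); s=observe(); print(s['position']-p, s['contact_force'],s['finger_gap'],s['grasp_force'],s['tcp_rot'],R.as_quat())
import json
json.dump({'p':p.tolist(),'q':R.as_quat().tolist()},open('cmd.json','w'))
go(easel_tool(33,140)) 
Rr=rack_tool(4,17,150)[1]
go((np.array([575,60,150.]),Rr),(rackp(4,17,150),Rr))
go((rackp(4,17,80),Rr),(rackp(4,17,61),Rr))
```

```text
[ 0.51971123 -0.52359796  1.08519264] [-1.08896904 -0.49305876  4.30704733] 0.07899961883254188 60.902432799339294 [ 0.00929178 -0.05403674  0.98610262 -0.15682891] [-0.05429548  0.98619484 -0.15619792  0.00859956]
[0.0, 0.0, -0.1187, 0.0, 0.0, 0.0]  mm 89 deg 0
[-0.0357, 0.3396, -0.1199, -0.1, -0.0023, -0.0148]  mm 271 deg 18
[-0.0461, 0.5649, -0.1931, -0.1, -0.0023, -0.0148]  mm 449 deg 18
[0.0, 0.0, 0.0933, 0.0, 0.0, 0.0]  mm 70 deg 0
[0.0, 0.0, 0.1186, 0.0, 0.0, 0.0]  mm 89 deg 0
```

>>> send_rows(plan=[[[0, 0, -0.05, 0, 0, 0], [0, 0, -0.1187, 0, 0, 0], [0, 0, -0.1187, 0, 0, 0], [0, 0, -0.1187, 0, 0, 0], [0, 0, -0.1187, 0, 0, 0]]])

```text
time: 5.9
position: [577.3, -211.0, 141.0]
tcp_rot: [0.007, -0.054, 0.986, -0.155]
contact_force: [-0.7, -1.3, -0.6]
finger_gap: 0.078
grasp_force: 60.2
```

>>> send_rows(plan=[[[-0.0461, 0.5649, -0.1931, -0.1, -0.0023, -0.0148], [-0.0461, 0.5649, -0.1931, -0.1, -0.0023, -0.0148], [-0.0461, 0.5649, -0.1931, -0.1, -0.0023, -0.0148], [-0.0461, 0.5649, -0.1931, -0.1, -0.0023, -0.0148], [-0.0461, 0.5649, -0.1931, -0.1, -0.0023, -0.0148], [-0.0461, 0.5649, -0.1931, -0.1, -0.0023, -0.0148], [-0.0461, 0.5649, -0.1931, -0.1, -0.0023, -0.0148], [-0.0461, 0.5649, -0.1931, -0.1, -0.0023, -0.0148], [-0.0461, 0.5649, -0.1931, -0.1, -0.0023, -0.0148], [-0.0461, 0.5649, -0.1931, -0.1, -0.0023, -0.0148], [-0.0461, 0.5649, -0.1931, -0.1, -0.0023, -0.0148], [-0.0461, 0.5649, -0.1931, -0.1, -0.0023, -0.0148]]])

```text
time: 7.1
position: [563.1, 236.2, 148.2]
tcp_rot: [-0.002, -0.078, 0.997, -0.001]
contact_force: [0.7, -0.7, -0.6]
finger_gap: 0.079
grasp_force: 60.2
```

>>> send_rows(plan=[[[0, 0, 0.03, 0, 0, 0], [0, 0, 0.0533, 0, 0, 0], [0, 0, 0.0533, 0, 0, 0], [0, 0, 0.0533, 0, 0, 0], [0, 0, 0.0533, 0, 0, 0]]])

```text
time: 7.6
position: [564.1, 236.8, 111.4]
tcp_rot: [0.001, -0.078, 0.997, 0.0]
contact_force: [0.4, 0.2, -0.4]
finger_gap: 0.08
grasp_force: 60.2
```

Run:
```python
from mv import *
s=observe(); p=s['position']; q=s['tcp_rot']; a,b=rack_tool(4,17,110); print('vs rack z110',p-a,q,b.as_quat(),s['contact_force'],s['finger_gap'])
im=snap('top'); b=snap('side')
v=np.hstack([cv2.resize(im[150:250,120:220],(400,400),interpolation=2),cv2.resize(b[120:220,170:270],(400,400),interpolation=2)])
cv2.imwrite('pics/d2.png',v[:,:,::-1])
```

```text
vs rack z110 [ 0.79978818 -0.61685228  1.39245377] [ 7.68629909e-04 -7.76606086e-02  9.96979524e-01  2.59072914e-04] [-0.0784194   0.99692046  0.          0.        ] [ 0.43889899  0.20930404 -0.40757191] 0.07995886694977633
```

View pics/d2.png

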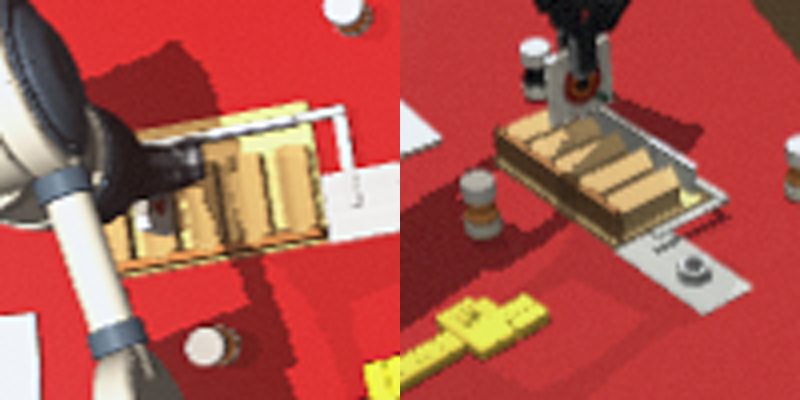

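The tile hangs vertical above the second-farthest groove, and the lead-in should take up the small error. I lower it slowly and watch the force.

>>> send_rows(plan=[[[0, 0, 0.013, 0, 0, 0], [0, 0, 0.024, 0, 0, 0], [0, 0, 0.035, 0, 0, 0], [0, 0, 0.04, 0, 0, 0], [0, 0, 0.04, 0, 0, 0]]])

```text
time: 8.2
position: [562.7, 237.1, 78.5]
tcp_rot: [-0.001, -0.078, 0.997, -0.0]
contact_force: [-0.2, -1.4, -1.1]
finger_gap: 0.08
grasp_force: 60.2
```

>>> send_rows(plan=[[[0, 0, 0.008, 0, 0, 0], [0, 0, 0.016, 0, 0, 0], [0, 0, 0.022, 0, 0, 0], [0, 0, 0.026, 0, 0, 0], [0, 0, 0.026, 0, 0, 0], [0, 0, 0.026, 0, 0, 0]]])

```text
time: 8.8
position: [563.3, 237.2, 60.3]
tcp_rot: [-0.0, -0.078, 0.997, -0.0]
contact_force: [-0.4, -3.3, -0.9]
finger_gap: 0.078
grasp_force: 60.4
```

>>> send_rows(plan=[[[0, 0, 0, 0, 0, 0], [0, 0, 0, 0, 0, 0], [0, 0, 0, 0, 0, 0], [0, 0, 0, 0, 0, 0]]], hand=0.3)

```text
time: 9.2
position: [563.4, 237.7, 60.6]
tcp_rot: [-0.0, -0.078, 0.997, 0.0]
contact_force: [0.2, 0.3, -0.4]
finger_gap: 0.298
grasp_force: 0.0
```

>>> send_rows(plan=[[[0, 0, -0.04, 0, 0, 0], [0, 0, -0.09, 0, 0, 0], [0, 0, -0.14, 0, 0, 0], [0, 0, -0.16, 0, 0, 0]]])

```text
time: 9.6
position: [564.6, 238.1, 185.7]
tcp_rot: [0.003, -0.078, 0.997, 0.001]
contact_force: [1.1, -0.0, 1.2]
finger_gap: 0.296
grasp_force: 0.0
```

Run:
```python
from mv import *
import json
a,R=rack_tool(4,17,60.5+120); json.dump({'p':a.tolist(),'q':R.as_quat().tolist()},open('cmd.json','w')); st()
go(easel_tool(-33,130)); go(easel_tool(-33,51)); go(easel_tool(-33,140)); go((rackp(4,-51,110),R))
```

```text
t 9.6 pos [564.6 238.1 185.7] err [1.3 0.6 5.2] F [ 1.1 -0.   1.2] gap 0.296 grip 0.0 rot_err 0.39
[0.1622, -0.5941, 0.0625, 0.1, 0.0023, 0.0148]  mm 464 deg 18
[0.0, 0.0, 0.1053, 0.0, 0.0001, 0.0]  mm 79 deg 0
[0.0001, 0.0, -0.1187, 0.0, 0.0, 0.0]  mm 89 deg 0
[-0.1385, 0.4952, -0.1144, -0.1, -0.0024, -0.0148]  mm 395 deg 18
```

>>> send_rows(plan=[[[0.1622, -0.5941, 0.0625, 0.1, 0.0023, 0.0148], [0.1622, -0.5941, 0.0625, 0.1, 0.0023, 0.0148], [0.1622, -0.5941, 0.0625, 0.1, 0.0023, 0.0148], [0.1622, -0.5941, 0.0625, 0.1, 0.0023, 0.0148], [0.1622, -0.5941, 0.0625, 0.1, 0.0023, 0.0148], [0.1622, -0.5941, 0.0625, 0.1, 0.0023, 0.0148], [0.1622, -0.5941, 0.0625, 0.1, 0.0023, 0.0148], [0.1622, -0.5941, 0.0625, 0.1, 0.0023, 0.0148], [0.1622, -0.5941, 0.0625, 0.1, 0.0023, 0.0148], [0.1622, -0.5941, 0.0625, 0.1, 0.0023, 0.0148], [0.1622, -0.5941, 0.0625, 0.1, 0.0023, 0.0148], [0.1622, -0.5941, 0.0625, 0.1, 0.0023, 0.0148]]], hand=0.5)

```text
time: 10.8
position: [512.7, -221.0, 133.1]
tcp_rot: [0.008, -0.054, 0.986, -0.156]
contact_force: [0.7, -0.1, -0.2]
finger_gap: 0.497
grasp_force: 0.0
```

>>> send_rows(plan=[[[0, 0, 0.03, 0, 0, 0], [0, 0, 0.06, 0, 0, 0], [0, 0, 0.1053, 0, 0.0001, 0], [0, 0, 0.1053, 0, 0.0001, 0], [0, 0, 0.1053, 0, 0.0001, 0], [0, 0, 0.1053, 0, 0.0001, 0], [0, 0, 0.1053, 0, 0.0001, 0]]])

```text
time: 11.5
position: [516.7, -245.6, 60.9]
tcp_rot: [0.01, -0.054, 0.986, -0.157]
contact_force: [0.2, 0.1, 0.1]
finger_gap: 0.498
grasp_force: 0.0
```

>>> send_rows(plan=[[[0, 0, 0, 0, 0, 0], [0, 0, 0, 0, 0, 0], [0, 0, 0, 0, 0, 0], [0, 0, 0, 0, 0, 0], [0, 0, 0, 0, 0, 0]]], hand=0)

```text
time: 12.0
position: [515.8, -245.9, 59.3]
tcp_rot: [0.009, -0.054, 0.986, -0.156]
contact_force: [0.8, 2.0, 4.4]
finger_gap: 0.076
grasp_force: 60.5
```

Run:
```python
from mv import *
p,R=easel_tool(-33,51); s=observe(); print(s['position']-p, s['contact_force'],s['finger_gap'],s['grasp_force'])
```

```text
[0.33277229 0.03120796 0.75021448] [0.8252334  1.99671177 4.4301892 ] 0.07647165006061869 60.545464754104614
```

>>> send_rows(plan=[[[0, 0, -0.05, 0, 0, 0], [0, 0, -0.1187, 0, 0, 0], [0.0001, 0, -0.1187, 0, 0, 0], [0.0001, 0, -0.1187, 0, 0, 0], [0.0001, 0, -0.1187, 0, 0, 0]]])

```text
time: 12.5
position: [511.6, -218.5, 141.4]
tcp_rot: [0.007, -0.054, 0.986, -0.156]
contact_force: [-0.6, 0.2, -1.0]
finger_gap: 0.082
grasp_force: 59.9
```

>>> send_rows(plan=[[[-0.1385, 0.4952, -0.1144, -0.1, -0.0024, -0.0148], [-0.1385, 0.4952, -0.1144, -0.1, -0.0024, -0.0148], [-0.1385, 0.4952, -0.1144, -0.1, -0.0024, -0.0148], [-0.1385, 0.4952, -0.1144, -0.1, -0.0024, -0.0148], [-0.1385, 0.4952, -0.1144, -0.1, -0.0024, -0.0148], [-0.1385, 0.4952, -0.1144, -0.1, -0.0024, -0.0148], [-0.1385, 0.4952, -0.1144, -0.1, -0.0024, -0.0148], [-0.1385, 0.4952, -0.1144, -0.1, -0.0024, -0.0148], [-0.1385, 0.4952, -0.1144, -0.1, -0.0024, -0.0148], [-0.1385, 0.4952, -0.1144, -0.1, -0.0024, -0.0148], [-0.1385, 0.4952, -0.1144, -0.1, -0.0024, -0.0148], [-0.1385, 0.4952, -0.1144, -0.1, -0.0024, -0.0148]]])

```text
time: 13.7
position: [574.0, 168.7, 109.5]
tcp_rot: [-0.001, -0.077, 0.997, -0.0]
contact_force: [-0.1, 0.4, -1.4]
finger_gap: 0.08
grasp_force: 59.9
```

>>> send_rows(plan=[[[0, 0, 0.013, 0, 0, 0], [0, 0, 0.024, 0, 0, 0], [0, 0, 0.035, 0, 0, 0], [0, 0, 0.04, 0, 0, 0], [0, 0, 0.04, 0, 0, 0]]])

```text
time: 14.2
position: [573.5, 169.8, 78.6]
tcp_rot: [-0.001, -0.078, 0.997, -0.0]
contact_force: [0.2, -0.3, -1.5]
finger_gap: 0.078
grasp_force: 59.8
```

>>> send_rows(plan=[[[0, 0, 0.008, 0, 0, 0], [0, 0, 0.016, 0, 0, 0], [0, 0, 0.022, 0, 0, 0], [0, 0, 0.026, 0, 0, 0], [0, 0, 0.026, 0, 0, 0], [0, 0, 0.026, 0, 0, 0]]])

```text
time: 14.8
position: [573.9, 169.9, 59.9]
tcp_rot: [-0.0, -0.078, 0.997, -0.0]
contact_force: [1.5, -2.9, -2.8]
finger_gap: 0.08
grasp_force: 59.6
```

>>> send_rows(plan=[[[0, 0, 0, 0, 0, 0], [0, 0, 0, 0, 0, 0], [0, 0, 0, 0, 0, 0], [0, 0, 0, 0, 0, 0]]], hand=0.3)

```text
time: 15.2
position: [574.0, 170.6, 60.8]
tcp_rot: [0.0, -0.078, 0.997, 0.0]
contact_force: [-0.7, -0.3, 0.1]
finger_gap: 0.297
grasp_force: 0.0
```

>>> send_rows(plan=[[[0, 0, -0.04, 0, 0, 0], [0, 0, -0.09, 0, 0, 0], [0, 0, -0.14, 0, 0, 0], [0.1, 0, -0.2, 0, 0, 0], [0.25, -0.2, -0.2, 0, 0, 0], [0.25, -0.2, -0.2, 0, 0, 0], [0.25, -0.2, -0.2, 0, 0, 0], [0.25, -0.2, -0.2, 0, 0, 0], [0.25, -0.2, -0.2, 0, 0, 0], [0.25, -0.2, -0.2, 0, 0, 0], [0.25, -0.2, -0.2, 0, 0, 0], [0.25, -0.2, -0.2, 0, 0, 0]]])

```text
time: 16.4
position: [412.7, -6.2, 210.1]
tcp_rot: [-0.0, -0.079, 0.997, 0.0]
contact_force: [-0.1, 0.6, 0.7]
finger_gap: 0.301
grasp_force: 0.0
```

```bash
python3 - <<'E'
from mv import *
import json
a,R=rack_tool(4,-51,60.5); p=a+R.apply(np.array([.25,-.2,-.2])*750); json.dump({'p':p.tolist(),'q':R.as_quat().tolist()},open('cmd.json','w')); st()
for n in('top','side'):
    snap(n,f'e_{n}.png')
    for l in('wrench','worm_top','wrench_mid','nut_top'): print(n,l,[(np.round(d['at'],1).tolist(),round(d['p'],2)) for d in place_of(n,l)[:4]])
P['wrench']=[705,-22,1.35];P['jaw']=30; json.dump(P,open('poses.json','w'))
E
python3 chk.py e e1.png
```

```text
t 16.4 pos [412.7  -6.2 210.1] err [ 0.6  1.  -0.4] F [-0.1  0.6  0.7] gap 0.301 grip 0.0 rot_err 0.10
top wrench [([254.9, 150.9], 0.76), ([410.5, 162.7], 0.62), ([275.6, 154.9], 0.3)]
top worm_top [([405.9, 151.7], 0.82), ([260.6, 156.7], 0.74), ([280.0, 155.6], 0.58)]
top wrench_mid [([392.3, 150.5], 0.96), ([279.6, 153.6], 0.6), ([173.5, 197.5], 0.54)]
top nut_top [([225.8, 197.5], 0.48), ([185.7, 192.4], 0.2)]
side wrench [([198.6, 197.2], 0.95), ([299.4, 188.8], 0.93), ([406.2, 296.4], 0.89)]
side worm_top [([402.3, 283.1], 0.89), ([182.9, 194.0], 0.72), ([301.1, 193.1], 0.65)]
side wrench_mid [([392.1, 270.4], 0.95), ([177.7, 206.4], 0.85), ([307.6, 202.2], 0.68)]
side nut_top [([191.1, 178.0], 0.7), ([243.7, 185.8], 0.44)]
```

View pics/e1.png

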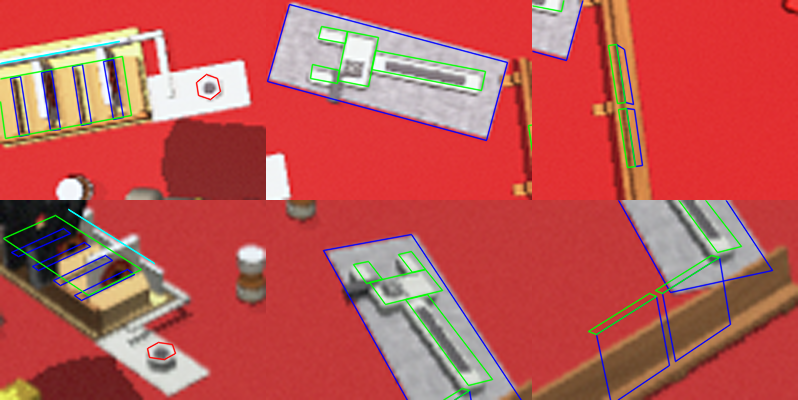

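Both tiles are in grooves 2 and 4 from the nut side (top view ~(163,192) and ~(187,190)), and the wrench has not moved. I refine the wrench, jaw and nut by fitting rendered models to the images.

```bash
cat > fit.py <<'E'
from geo import *
from scipy.optimize import minimize
import json,sys
def render(n,f,polys,shape,o,S=8,dark=()):
    v=np.zeros((shape[0]*S,shape[1]*S),np.uint8)
    for b,c in polys:
        q=((proj(n,f(b))-o+.5)*S).astype(np.int32); cv2.fillPoly(v,[q],c)
    return cv2.resize(v,(shape[1],shape[0]),interpolation=cv2.INTER_AREA).astype(float)/255
def prism(b):
    lo=b.copy(); lo[:,2]=0; return [np.array([b[i],b[(i+1)%4],lo[(i+1)%4],lo[i]]) for i in range(4)]
def fit(src,p0,win,cams=('top','side'),verbose=True):
    data=[]
    for n in cams:
        im=cv2.imread(f'pics/{src}_{n}.png').astype(float)
        c=proj(n,T(p0[:2],p0[2])([-70,0,7]))[0]; x,y=int(c[0]-win),int(c[1]-win)
        g=im[y:y+2*win,x:x+2*win]; data.append((n,g,np.array([x,y],float)))
    def cost(p):
        f=T(p[:2],p[2]); J=0
        for n,g,o in data:
            m=wrench_models(f,p[3]); P=[(q,110) for b in m for q in prism(b)]+[(b,255) for b in m]
            P+= [(box(-150,-62,-5,5,14),60)]
            r=render(n,f,P,g.shape[:2],o)
            w=render(n,f,[(box(-190,30,-45,65,7),255)],g.shape[:2],o)>.5
            w&=render(n,f,[(box(-42,-22,2,20,19),255)],g.shape[:2],o)<.3
            gg=g.min(2)[w]; A=np.c_[r[w],np.ones(w.sum())]; s=np.linalg.lstsq(A,gg,rcond=None); J+=1-np.corrcoef(A[:,0],gg)[0,1]**2
        return J
    best=None
    x0=np.array(p0,float)
    for k in range(3):
        sim=np.vstack([x0]+[x0+d for d in np.diag([4,4,.05,4])*(-1)**k])
        r=minimize(cost,x0,method='Nelder-Mead',options=dict(initial_simplex=sim,xatol=.02,fatol=1e-5,maxiter=300)); x0=r.x
    return r.x,r.fun
E
python3 - <<'E'
from fit import *
for s in 'ae':
  for c in (('top','side'),('top',),('side',)): print(s,c,fit(s,[703,-22,1.35,30],42,c))
E
python3 - <<'E'
import cv2,numpy as np
b=[]
for n,x,y,w in(('top',205,182,34),('side',226,170,34)):
    im=cv2.imread(f'pics/e_{n}.png'); b.append(cv2.resize(im[y:y+w,x:x+w],(396,396),interpolation=cv2.INTER_CUBIC))
cv2.imwrite('pics/f1.png',np.hstack(b))
E
```

```text
Traceback (most recent call last):
  File "fit.py", line 31, in fit
    r=minimize(cost,x0,method='Nelder-Mead',options=dict(initial_simplex=sim,xatol=.02,fatol=1e-5,maxiter=300)); x0=r.x
  File "fit.py", line 22, in cost
    r=render(n,f,P,g.shape[:2],o)
  File "fit.py", line 7, in render
    q=((proj(n,f(b))-o+.5)*S).astype(np.int32); cv2.fillPoly(v,[q],c)
        ~~~~^^^^^^^^
  File "h.py", line 8, in proj
    K,R,t=cam(n); q=(np.atleast_2d(P)@R.T+t)@K.T; return q[:,:2]/q[:,2:]
          ~~~^^^
  File "h.py", line 4, in cam
    c=calibration(n); f=192/np.tan(np.radians(c['fovy'])/2)
ValueError: time passes only in moves, steps and waits
```

View pics/f1.png

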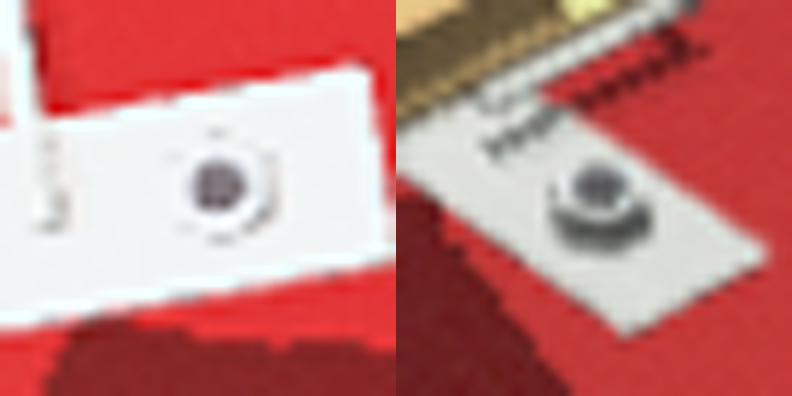

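```bash
sed -i 's/^def cam(n):/import functools\n@functools.lru_cache(None)\ndef cam(n):/' h.py
python3 - <<'E'
from fit import *
print('nut',back('top',[223.1,197.55],15),back('side',[243.0,185.5],15),tri([223.1,197.55],[243,185.5]))
for s in 'ae':
  for c in (('top','side'),('top',),('side',)): 
    x,J=fit(s,[703,-22,1.35,30],42,c); print(s,c,x.round(2),round(J,3))
E
```

```text
nut [564.38116813  67.48370009  15.        ] [562.51678728  63.83127823  15.        ] [564.75454557  67.86503731  11.51683703]
a ('top', 'side') [703.78 -21.46   1.33  29.34] 1.772
a ('top',) [704.03 -20.39   1.33  30.84] 0.86
a ('side',) [703.15 -24.32   1.33  24.85] 0.904
e ('top', 'side') [703.51 -22.01   1.34  29.98] 1.756
e ('top',) [703.41 -20.08   1.34  30.52] 0.856
e ('side',) [703.45 -24.71   1.33  24.07] 0.89
```

Run:
```python
from fit import *
out=[]
for n,p in(('top',[703.6,-20.2,1.337,30.6]),('side',[703.3,-24.5,1.333,30.6])):
    im=cv2.imread(f'pics/e_{n}.png'); f=T(p[:2],p[2])
    c=proj(n,f([-60,0,7]))[0]; o=np.array([int(c[0]-40),int(c[1]-30)]); S=5
    v=cv2.resize(im[o[1]:o[1]+60,o[0]:o[0]+80],None,fx=S,fy=S,interpolation=2); w=v.copy()
    for b in wrench_models(f,p[3]): draw(w,n,f,b,(0,255,0),S,o.astype(float))
    draw(w,n,f,[[-32,4,19.5],[-32,18,19.5]],(0,0,255),S,o.astype(float),False); draw(w,n,f,box(-76,-74,-1,1,14),(0,0,255),S,o.astype(float))
    out.append(np.hstack([v,w]))
cv2.imwrite('pics/g1.png',np.vstack(out))
```

```text
(no output)
```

View pics/g1.png

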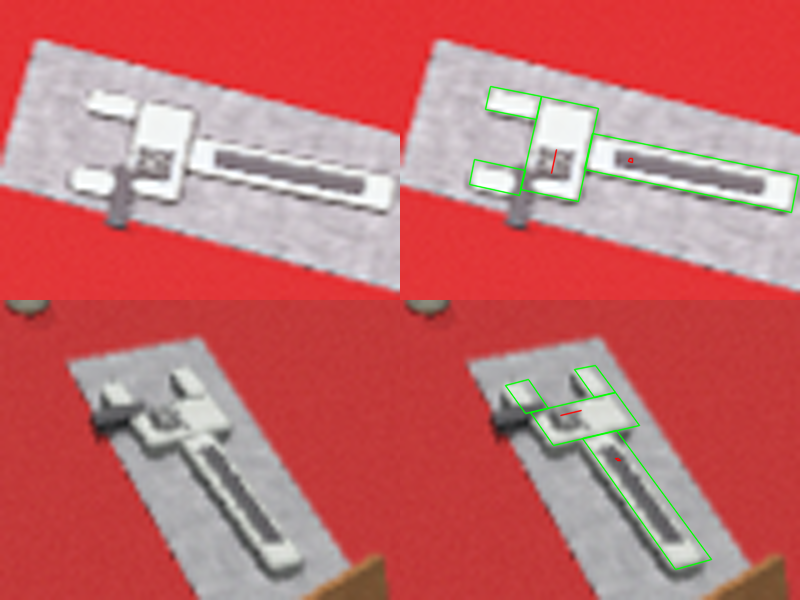

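The steel wrench lies on the mat with its mouth toward world +y, head ~(258,158) and handle ~(290,157) in the top view. The jaw is open about 30 mm, so it already clears the 24 mm nut. Next I grasp it at wrench_mid.

Run:
```python
from mv import *
P['wrench']=[703.5,-22,1.337];P['jaw']=30.5;P['nut']=[564,66.3];P['rack']=[560.3,217.6,.157]; json.dump(P,open('poses.json','w'))
w=P['wrench']; m=T(w[:2],w[2])([-75,0,0])[0]; print(m, rackp(-20,-150,0))
R=down(w[2]-np.pi/2)
go((m+[0,0,90],R)); go((m+[0,0,14.5],R))
```

```text
[686.12458293 -94.95954277   0.        ] [563.99935595  66.31776454   0.        ]
[-0.3425, -0.1727, 0.1607, 0.0, 0.0, 0.6244]  mm 312 deg 112
[0.0, 0.0, 0.1006, 0.0, 0.0, 0.0]  mm 75 deg 0
```

>>> send_rows(plan=[[[-0.3425, -0.1727, 0.1607, 0, 0, 0.6244], [-0.3425, -0.1727, 0.1607, 0, 0, 0.6244], [-0.3425, -0.1727, 0.1607, 0, 0, 0.6244], [-0.3425, -0.1727, 0.1607, 0, 0, 0.6244], [-0.3425, -0.1727, 0.1607, 0, 0, 0.6244], [-0.3425, -0.1727, 0.1607, 0, 0, 0.6244], [-0.3425, -0.1727, 0.1607, 0, 0, 0.6244], [-0.3425, -0.1727, 0.1607, 0, 0, 0.6244], [-0.3425, -0.1727, 0.1607, 0, 0, 0.6244], [-0.3425, -0.1727, 0.1607, 0, 0, 0.6244], [-0.3425, -0.1727, 0.1607, 0, 0, 0.6244], [-0.3425, -0.1727, 0.1607, 0, 0, 0.6244]]], hand=0.55)

```text
time: 18.1
position: [686.1, -95.1, 89.5]
tcp_rot: [-0.0, 0.734, 0.679, -0.0]
contact_force: [-0.0, 0.7, 1.1]
finger_gap: 0.547
grasp_force: 0.0
```

Run:
```python
from mv import *
s=observe(); w=P['wrench']; m=T(w[:2],w[2])([-75,0,90])[0]; R=down(w[2]-np.pi/2); q=s['tcp_rot']; R0=Ro.from_quat([q[1],q[2],q[3],q[0]])
print(s['position']-m, np.degrees((R0.inv()*R).as_rotvec()), R0.as_matrix()[:,1])
```

```text
[ 0.02261873 -0.15618594 -0.4749262 ] [-4.34751293e-02 -1.86735909e-03  8.87704697e+00] [ 9.96891675e-01 -7.87808455e-02 -7.53232299e-04]
```

>>> send_rows(plan=[[[0, 0, 0, 0, 0, 0.0485], [0, 0, 0, 0, 0, 0.0485], [0, 0, 0, 0, 0, 0.0485], [0, 0, 0, 0, 0, 0.0485]]])

```text
time: 18.5
position: [686.1, -95.0, 89.8]
tcp_rot: [-0.0, 0.781, 0.624, -0.0]
contact_force: [0.2, -0.1, 0.9]
finger_gap: 0.547
grasp_force: 0.0
```

Run:
```python
from mv import *
s=observe(); w=P['wrench']; m=T(w[:2],w[2])([-75,0,90])[0]; R=down(w[2]-np.pi/2); q=s['tcp_rot']; R0=Ro.from_quat([q[1],q[2],q[3],q[0]])
print(s['position']-m, np.degrees((R0.inv()*R).as_rotvec()))
for n in('top','side'):
    read_camera(n)
    for l in('worm_top','wrench_mid'): print(n,l,[(np.round(d['at'],1).tolist(),round(d['p'],2)) for d in place_of(n,l)[:4]])
```

```text
[ 0.01518795 -0.08608572 -0.17322612] [-0.02167544 -0.00083878  0.67549579]
top worm_top [([261.8, 158.2], 0.84), ([214.9, 254.5], 0.63), ([406.8, 153.1], 0.61), ([281.8, 152.2], 0.34)]
top wrench_mid [([281.4, 150.5], 0.93), ([215.0, 267.5], 0.86), ([391.8, 148.9], 0.79)]
side worm_top [([299.6, 190.1], 0.88), ([184.5, 194.6], 0.82), ([404.0, 280.3], 0.69)]
side wrench_mid [([311.0, 203.2], 0.94), ([393.6, 272.4], 0.87), ([179.1, 207.7], 0.59)]
```

>>> send_rows(plan=[[[0, 0, 0.05, 0, 0, 0], [0, 0, 0.08, 0, 0, 0], [0, 0, 0.1005, 0, 0, 0], [0, 0, 0.1005, 0, 0, 0], [0, 0, 0.1005, 0, 0, 0], [0, 0, 0.1005, 0, 0, 0]]])

```text
time: 19.4
position: [686.5, -95.1, 15.2]
tcp_rot: [0.0, 0.782, 0.623, 0.0]
contact_force: [-0.6, 0.9, -0.3]
finger_gap: 0.548
grasp_force: 0.0
```

>>> send_rows(plan=[[[0, 0, 0, 0, 0, 0], [0, 0, 0, 0, 0, 0], [0, 0, 0, 0, 0, 0], [0, 0, 0, 0, 0, 0], [0, 0, 0, 0, 0, 0]]], hand=0)

```text
time: 19.9
position: [686.4, -95.1, 15.3]
tcp_rot: [0.0, 0.782, 0.623, 0.0]
contact_force: [-1.4, -0.1, 4.3]
finger_gap: 0.234
grasp_force: 62.0
```

```bash
cat >> mv.py <<'E'
def sync(): # commanded := measured
    s=st(); q=s['tcp_rot']; json.dump({'p':list(s['position']),'q':[q[1],q[2],q[3],q[0]]},open('cmd.json','w')); return s
def wr_tool(th,z,nx=1.,ny=3.,tx=-75.):  # TCP pose so that nut sits at wrench (nx,ny), wrench heading th
    f=T([0,0],th); o=np.array([P['nut'][0],P['nut'][1],0])-f([nx,ny,0])[0]
    return o+f([tx,0,0])[0]+[0,0,z], down(th-np.pi/2)
E
python3 - <<'E'
from mv import *
sync(); p0,R0=ld(); y=R0.as_matrix()[:,1]; print('wrench th',np.arctan2(y[1],y[0])+np.pi/2)
th=P['rack'][2]+2*np.pi/3
z=p0[2]
go((p0+[0,0,50],R0),wr_tool(th,z+50)); print(wr_tool(th,z)[0])
E
```

```text
t 19.9 pos [686.4 -95.1  15.3] err [ 0.3 -0.1  0.7] F [-1.4 -0.1  4.3] gap 0.234 grip 62.0 rot_err 0.51
wrench th 1.3458886105771448
[0.0, 0.0, -0.0667, 0.0, 0.0, 0.0]  mm 50 deg 0
[0.1139, -0.1248, -0.0667, 0.0002, 0.0001, -0.2882]  mm 136 deg 52
[614.15523444   9.12087393  15.26217446]
```

>>> send_rows(plan=[[[0, 0, -0.03, 0, 0, 0], [0, 0, -0.0667, 0, 0, 0], [0.1139, -0.1248, -0.0667, 0.0002, 0.0001, -0.2882], [0.1139, -0.1248, -0.0667, 0.0002, 0.0001, -0.2882], [0.1139, -0.1248, -0.0667, 0.0002, 0.0001, -0.2882], [0.1139, -0.1248, -0.0667, 0.0002, 0.0001, -0.2882], [0.1139, -0.1248, -0.0667, 0.0002, 0.0001, -0.2882], [0.1139, -0.1248, -0.0667, 0.0002, 0.0001, -0.2882], [0.1139, -0.1248, -0.0667, 0.0002, 0.0001, -0.2882], [0.1139, -0.1248, -0.0667, 0.0002, 0.0001, -0.2882], [0.1139, -0.1248, -0.0667, 0.0002, 0.0001, -0.2882], [0.1139, -0.1248, -0.0667, 0.0002, 0.0001, -0.2882]]])

```text
time: 21.1
position: [613.9, 9.0, 64.3]
tcp_rot: [-0.001, 0.431, 0.902, -0.0]
contact_force: [-0.8, -0.5, -3.5]
finger_gap: 0.235
grasp_force: 61.2
```

>>> send_rows(plan=[[[0, 0, 0.03, 0, 0, 0], [0, 0, 0.03, 0, 0, 0], [0, 0, 0.03, 0, 0, 0]]])

```text
time: 21.4
position: [613.3, 9.1, 41.5]
tcp_rot: [-0.001, 0.431, 0.902, -0.0]
contact_force: [-0.2, -0.2, -3.4]
finger_gap: 0.241
grasp_force: 61.1
```

Run:
```python
from mv import *
s=st(); q=s['tcp_rot']; R0=Ro.from_quat([q[1],q[2],q[3],q[0]]); y=R0.as_matrix()[:,1]; th=np.arctan2(y[1],y[0])+np.pi/2
print('th',th,P['rack'][2]+2*np.pi/3, R0.as_matrix()[:,2]); print(s['position']-wr_tool(th,15.3)[0])
zb=s['position'][2]-15.3; o=s['position']-T([0,0],th)([-75,0,0])[0]; out=[]
for n in('top','side'):
    im=snap(n)[:,:,::-1].copy(); cv2.imwrite(f'pics/h_{n}.png',im)
    f0=T(o[:2],th); f=lambda Q: f0(Q)+[0,0,zb]
    c=proj(n,f([-30,0,0]))[0]; oo=np.array([int(c[0]-40),int(c[1]-30)]); S=5
    v=cv2.resize(im[oo[1]:oo[1]+60,oo[0]:oo[0]+80],None,fx=S,fy=S,interpolation=2); w=v.copy()
    for b in wrench_models(f,30.5): draw(w,n,f,b,(0,255,0),S,oo.astype(float))
    rackd(w,n,T(P['rack'][:2],P['rack'][2]),S,oo.astype(float)); out.append(np.hstack([v,w]))
cv2.imwrite('pics/h1.png',np.vstack(out))
```

```text
t 21.4 pos [613.3   9.1  41.5] err [ -0.8  -0.  -23.7] F [-0.2 -0.2 -3.4] gap 0.241 grip 61.1 rot_err 0.17
th 2.2505151952121314 2.2513951023931953 [-2.85412021e-03  2.91835703e-04 -9.99995884e-01]
[-7.73052477e-01 -2.33120237e-03  2.62159822e+01]Traceback (most recent call last):
  File "<stdin>", line 11, in <module>
NameError: name 'rackd' is not defined. Did you mean: 'rackp'?
```

```bash
cat > wv.py <<'E'
from mv import *
from ov import rackd
import sys
def wview(out,zb,o,th,jaw=30.5,off=(-30,0,0)):
    rows=[]
    for n in('top','side'):
        im=snap(n)[:,:,::-1].copy(); f0=T(o[:2],th); f=lambda Q: f0(Q)+[0,0,zb]
        c=proj(n,f(list(off)))[0]; oo=np.array([int(c[0]-40),int(c[1]-30)]); S=5
        v=cv2.resize(im[oo[1]:oo[1]+60,oo[0]:oo[0]+80],None,fx=S,fy=S,interpolation=2); w=v.copy()
        for b in wrench_models(f,jaw): draw(w,n,f,b,(0,255,0),S,oo.astype(float))
        rackd(w,n,T(P['rack'][:2],P['rack'][2]),S,oo.astype(float)); rows.append(np.hstack([v,w]))
    cv2.imwrite('pics/'+out,np.vstack(rows))
E
python3 - <<'E'
from wv import *
s=observe(); th=2.2505; wview('h1.png',s['position'][2]-15.3,s['position']-T([0,0],th)([-75,0,0])[0],th)
E
```

```text
(no output)
```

View pics/h1.png

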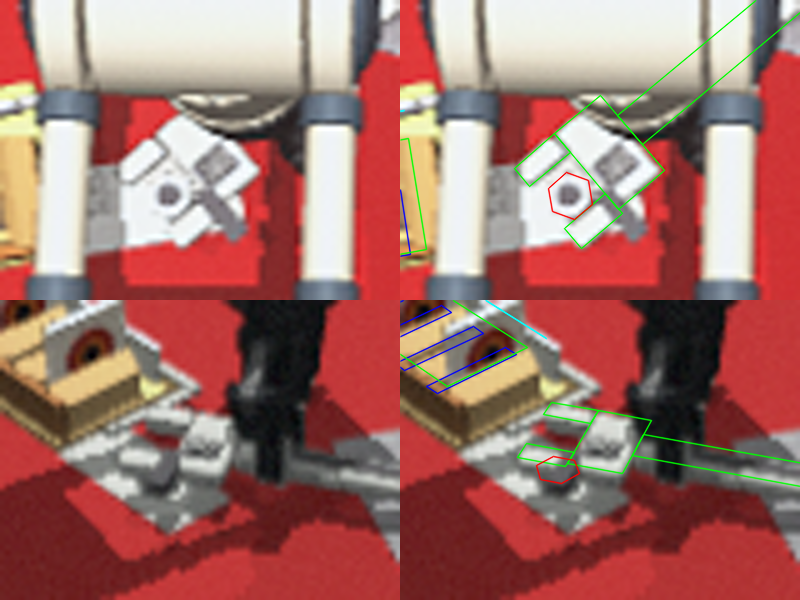

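The nut (top crop (170,195)) sits between the jaws as seen from above, and the model overlay agrees. I lower in stages, watching the force.

>>> send_rows(plan=[[[0, 0, 0.01, 0, 0, 0], [0, 0, 0.0167, 0, 0, 0], [0, 0, 0.0213, 0, 0, 0], [0, 0, 0.0213, 0, 0, 0], [0, 0, 0.0213, 0, 0, 0]]])

```text
time: 22.05
position: [613.8, 9.1, 25.9]
tcp_rot: [-0.001, 0.431, 0.903, -0.0]
contact_force: [0.4, -0.2, -3.1]
finger_gap: 0.24
grasp_force: 61.2
```

>>> send_rows(plan=[[[0, 0, 0.003, 0, 0, 0], [0, 0, 0.006, 0, 0, 0], [0, 0, 0.009, 0, 0, 0], [0, 0, 0.009, 0, 0, 0]]])

```text
time: 22.45
position: [613.6, 9.2, 18.8]
tcp_rot: [-0.001, 0.431, 0.903, -0.0]
contact_force: [-0.3, -0.4, -3.2]
finger_gap: 0.235
grasp_force: 61.2
```

>>> send_rows(plan=[[[0, 0, 0.002, 0, 0, 0], [0, 0, 0.004, 0, 0, 0], [0, 0, 0.0055, 0, 0, 0], [0, 0, 0.0055, 0, 0, 0]]])

```text
time: 22.85
position: [613.9, 9.1, 15.3]
tcp_rot: [-0.0, 0.431, 0.903, -0.0]
contact_force: [0.8, -0.4, -3.5]
finger_gap: 0.235
grasp_force: 61.3
```

>>> send_rows(plan=[[[0, 0, 0, 0, 0, 0], [0, 0, 0, 0, 0, 0], [0, 0, 0, 0, 0, 0], [0, 0, 0, 0, 0, 0]]], hand=0.5)

```text
time: 23.25
position: [614.2, 9.1, 15.7]
tcp_rot: [-0.0, 0.431, 0.903, 0.0]
contact_force: [1.2, 1.2, 0.9]
finger_gap: 0.5
grasp_force: 0.0
```

Run:
```python
from mv import *
s=sync(); p0,R0=ld(); y=R0.as_matrix()[:,1]; th=float(np.arctan2(y[1],y[0])+np.pi/2)
o=p0-T([0,0],th)([-75,0,0])[0]; P['wrench']=[o[0],o[1],th]; json.dump(P,open('poses.json','w')); print(P['wrench'])
f=T(o[:2],th); print('nut in wrench', (np.array([*P['nut'],0])-[o[0],o[1],0])@np.array([[np.cos(th),-np.sin(th),0],[np.sin(th),np.cos(th),0],[0,0,1]]))
w=f([-32,11,0])[0]; print('worm',w)
go((p0+[0,0,90],R0))
go((w+f([-12,0,0])[0]-f([0,0,0])[0]+[0,0,70],R0))
```

```text
t 23.2 pos [614.2   9.1  15.7] err [ -0.    0.  -49.5] F [1.2 1.2 0.9] gap 0.500 grip 0.0 rot_err 0.01
[np.float64(566.9875454432351), np.float64(67.39844775850796), 2.2512412764292797]
nut in wrench [1.02576558 3.013274   0.        ]
worm [578.56977014  35.60454785   0.        ]
[0.0, 0.0, -0.12, 0.0, 0.0, 0.0]  mm 90 deg 0
[0.0414, -0.0147, 0.0476, 0.0, 0.0, 0.0]  mm 49 deg 0
```

>>> send_rows(plan=[[[0, 0, -0.06, 0, 0, 0], [0, 0, -0.12, 0, 0, 0], [0, 0, -0.12, 0, 0, 0], [0, 0, -0.12, 0, 0, 0]]])

```text
time: 23.65
position: [615.1, 9.1, 107.7]
tcp_rot: [0.002, 0.431, 0.903, 0.001]
contact_force: [0.5, -0.8, 0.1]
finger_gap: 0.502
grasp_force: 0.0
```

>>> send_rows(plan=[[[0.0414, -0.0147, 0, 0, 0, 0], [0.0414, -0.0147, 0.04, 0, 0, 0], [0.0414, -0.0147, 0.0476, 0, 0, 0], [0.0414, -0.0147, 0.0476, 0, 0, 0], [0.0414, -0.0147, 0.0476, 0, 0, 0], [0.0414, -0.0147, 0.0476, 0, 0, 0]]], hand=0)

```text
time: 24.25
position: [586.6, 26.1, 70.6]
tcp_rot: [0.0, 0.431, 0.902, 0.0]
contact_force: [0.6, -0.2, -0.3]
finger_gap: -0.003
grasp_force: 0.0
```

Run:
```python
from mv import *
s=sync(); f=T(P['wrench'][:2],P['wrench'][2]); p0,R0=ld()
w=f([-42,11,0])[0]; go((w+[0,0,40],R0)); 
for n in('top','side'):
    read_camera(n)
    for l in('wrench','worm_top'): print(n,l,[(np.round(d['at'],1).tolist(),round(d['p'],2)) for d in place_of(n,l)[:4]])
    print(proj(n,f([[0,0,0],[-32,11,19.5]])))
```

```text
t 24.2 pos [586.6  26.1  70.6] err [ 0.5 -0.2  0.6] F [ 0.6 -0.2 -0.3] gap -0.003 grip 0.0 rot_err 0.04
[0.0033, -0.0004, 0.0408, 0.0, 0.0, 0.0]  mm 31 deg 0
top wrench [([414.4, 165.3], 0.82), ([210.6, 244.3], 0.7), ([225.6, 197.1], 0.55)]
top worm_top [([407.8, 151.6], 0.85), ([233.4, 192.6], 0.56), ([209.4, 255.2], 0.5), ([173.4, 237.3], 0.35)]
[[223.74189434 197.08873704]
 [233.898115   192.23631988]]
side wrench [([198.7, 197.4], 0.78), ([241.6, 186.5], 0.76), ([406.3, 300.3], 0.63)]
side worm_top [([253.4, 188.5], 0.92), ([403.8, 279.6], 0.84), ([185.6, 195.2], 0.62)]
[[243.7934593  188.33006096]
 [252.43738513 187.23093725]]
```

>>> send_rows(plan=[[[0.0033, 0, 0.02, 0, 0, 0], [0.0033, 0, 0.0408, 0, 0, 0], [0.0033, 0, 0.0408, 0, 0, 0], [0.0033, 0, 0.0408, 0, 0, 0], [0.0033, 0, 0.0408, 0, 0, 0]]])

```text
time: 25.05
position: [584.4, 28.2, 39.1]
tcp_rot: [-0.0, 0.431, 0.903, -0.0]
contact_force: [-0.5, 0.2, 0.3]
finger_gap: -0.002
grasp_force: 0.0
```

>>> send_rows(plan=[[[0, 0, 0.004, 0, 0, 0], [0, 0, 0.007, 0, 0, 0], [0, 0, 0.0085, 0, 0, 0], [0, 0, 0.0085, 0, 0, 0], [0, 0, 0.0085, 0, 0, 0]]])

```text
time: 25.55
position: [584.4, 28.2, 32.9]
tcp_rot: [-0.0, 0.431, 0.903, -0.0]
contact_force: [0.2, -0.7, 1.1]
finger_gap: -0.001
grasp_force: 0.7
```

>>> send_rows(plan=[[[0, 0, 0.0008, 0, 0, 0], [0, 0, 0.0015, 0, 0, 0], [0, 0, 0.0015, 0, 0, 0]]])

```text
time: 25.85
position: [584.9, 27.9, 32.5]
tcp_rot: [0.0, 0.431, 0.903, 0.0]
contact_force: [-0.1, -2.2, 5.8]
finger_gap: -0.0
grasp_force: 2.4
```

>>> send_rows(plan=[[[0, 0, 0.0008, 0, 0, 0], [0, 0, 0.0016, 0, 0, 0], [0, 0, 0.0016, 0, 0, 0]]])

```text
time: 26.15
position: [585.2, 27.5, 32.1]
tcp_rot: [0.001, 0.431, 0.902, -0.0]
contact_force: [-0.7, -2.7, 8.0]
finger_gap: 0.002
grasp_force: 3.8
```

>>> send_rows(plan=[[[0.003, 0, 0, 0, 0, 0], [0.007, 0, 0, 0, 0, 0], [0.011, 0, 0, 0, 0, 0], [0.015, 0, 0, 0, 0, 0], [0.019, 0, 0, 0, 0, 0]]])

```text
time: 26.65
position: [577.1, 37.7, 33.3]
tcp_rot: [0.003, 0.431, 0.902, -0.0]
contact_force: [0.3, -6.4, 11.0]
finger_gap: -0.004
grasp_force: 5.4
```

>>> send_rows(plan=[[[0.003, 0, 0, 0, 0, 0], [0.006, 0, 0, 0, 0, 0], [0.008, 0, 0, 0, 0, 0], [0.008, 0, 0, 0, 0, 0]]])

```text
time: 27.05
position: [573.2, 42.6, 33.2]
tcp_rot: [0.002, 0.431, 0.902, -0.0]
contact_force: [-0.3, -5.3, 10.7]
finger_gap: 0.003
grasp_force: 5.6
```

The worm is rolling (about 4 N drag at 11 N press). I repeat the strokes.

>>> send_rows(plan=[[[0, 0, -0.015, 0, 0, 0], [-0.01, 0, -0.015, 0, 0, 0], [-0.027, 0, -0.015, 0, 0, 0], [-0.027, 0, -0.015, 0, 0, 0], [-0.027, 0, -0.004, 0, 0, 0], [-0.027, 0, 0, 0, 0, 0], [-0.027, 0, 0, 0, 0, 0], [-0.02, 0, 0, 0, 0, 0], [-0.013, 0, 0, 0, 0, 0], [-0.006, 0, 0, 0, 0, 0], [0, 0, 0, 0, 0, 0], [0, 0, 0, 0, 0, 0]]])

```text
time: 28.25
position: [573.0, 42.9, 33.1]
tcp_rot: [0.002, 0.431, 0.902, -0.0]
contact_force: [-1.9, -5.3, 14.4]
finger_gap: 0.002
grasp_force: 7.0
```

Run:
```python
from wv import *
s=sync(); wview('i1.png',0,P['wrench'],P['wrench'][2],25.5,(-25,0,0))
```

```text
t 28.2 pos [573.   42.9  33.1] err [-11.9  15.1  -6.9] F [-1.9 -5.3 14.4] gap 0.002 grip 7.0 rot_err 0.24
```

View pics/i1.png

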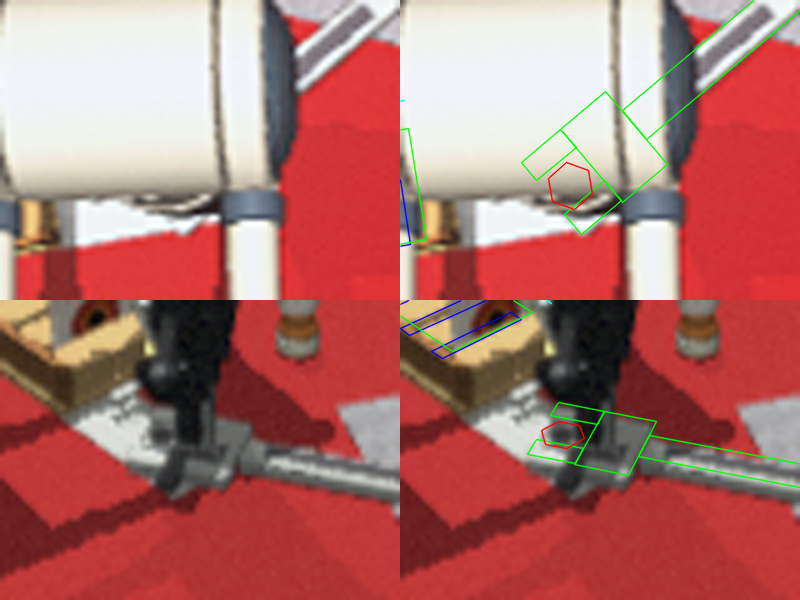

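>>> send_rows(plan=[[[0, 0, -0.015, 0, 0, 0], [-0.01, 0, -0.015, 0, 0, 0], [-0.027, 0, -0.015, 0, 0, 0], [-0.027, 0, -0.015, 0, 0, 0], [-0.027, 0, -0.004, 0, 0, 0], [-0.027, 0, -0.0005, 0, 0, 0], [-0.027, 0, -0.0005, 0, 0, 0], [-0.022, 0, -0.0005, 0, 0, 0], [-0.017, 0, -0.0005, 0, 0, 0], [-0.013, 0, -0.0005, 0, 0, 0], [-0.013, 0, -0.0005, 0, 0, 0]]])

```text
time: 29.45
position: [579.2, 35.2, 33.2]
tcp_rot: [0.002, 0.431, 0.902, -0.0]
contact_force: [-0.4, -5.7, 13.3]
finger_gap: -0.001
grasp_force: 6.5
```

>>> send_rows(plan=[[[0.003, 0, 0, 0, 0, 0], [0.006, 0, 0, 0, 0, 0], [0.009, 0, 0, 0, 0, 0], [0.013, 0, 0, 0, 0, 0], [0.013, 0, 0, 0, 0, 0]]])

```text
time: 29.95
position: [573.0, 42.2, 33.2]
tcp_rot: [0.002, 0.431, 0.902, -0.001]
contact_force: [-2.4, -7.0, 12.6]
finger_gap: -0.002
grasp_force: 6.5
```

>>> send_rows(plan=[[[0, 0, -0.015, 0, 0, 0], [-0.01, 0, -0.015, 0, 0, 0], [-0.027, 0, -0.015, 0, 0, 0], [-0.027, 0, -0.015, 0, 0, 0], [-0.027, 0, -0.004, 0, 0, 0], [-0.027, 0, -0.0005, 0, 0, 0], [-0.027, 0, -0.0005, 0, 0, 0], [-0.022, 0, -0.0005, 0, 0, 0], [-0.017, 0, -0.0005, 0, 0, 0], [-0.013, 0, -0.0005, 0, 0, 0], [-0.013, 0, -0.0005, 0, 0, 0]]])

```text
time: 31.05
position: [578.9, 34.8, 33.3]
tcp_rot: [0.002, 0.431, 0.902, -0.001]
contact_force: [-0.2, -6.4, 11.0]
finger_gap: -0.0
grasp_force: 5.9
```

>>> send_rows(plan=[[[0.003, 0, 0, 0, 0, 0], [0.006, 0, 0, 0, 0, 0], [0.009, 0, 0, 0, 0, 0], [0.013, 0, 0, 0, 0, 0], [0.013, 0, 0, 0, 0, 0]]])

```text
time: 31.55
position: [572.7, 41.5, 33.2]
tcp_rot: [0.002, 0.431, 0.902, -0.002]
contact_force: [-1.9, -9.5, 11.3]
finger_gap: -0.001
grasp_force: 5.9
```

>>> send_rows(plan=[[[0, 0, -0.03, 0, 0, 0], [0, 0, -0.1, 0, 0, 0], [0, 0, -0.2, 0, 0, 0], [0, 0, -0.2, 0, 0, 0], [0, 0.4, -0.2, 0, 0, 0], [0, 0.4, -0.2, 0, 0, 0], [0, 0.4, -0.2, 0, 0, 0], [0, 0.4, -0.2, 0, 0, 0], [0, 0.4, -0.2, 0, 0, 0], [0, 0.4, -0.2, 0, 0, 0], [0, 0.4, -0.2, 0, 0, 0], [0, 0.4, -0.2, 0, 0, 0]]])

```text
time: 32.75
position: [805.1, 234.7, 174.5]
tcp_rot: [-0.003, 0.43, 0.903, -0.002]
contact_force: [-0.4, -0.4, -0.0]
finger_gap: 0.001
grasp_force: 0.0
```

Run:
```python
from wv import *
s=sync(); wview('j1.png',0,P['wrench'],P['wrench'][2],24,(-25,0,0))
for n in('top','side'):
    snap(n,f'j_{n}.png')
    for l in('worm_top','wrench_mid','nut_top','wrench'): print(n,l,[(np.round(d['at'],1).tolist(),round(d['p'],2)) for d in place_of(n,l)[:4]])
    print(proj(n,T(P['wrench'][:2],P['wrench'][2])([[-32,11,19.5],[-75,0,7],[0,0,0]])).round(1).tolist())
```

```text
t 32.8 pos [805.1 234.7 174.5] err [232.1 191.8 141.5] F [-0.4 -0.4 -0. ] gap 0.001 grip 0.0 rot_err 0.66
top worm_top [([209.0, 254.4], 0.83), ([234.8, 193.9], 0.81), ([409.1, 151.8], 0.79), ([246.4, 178.4], 0.3)]
top wrench_mid [([245.1, 179.7], 0.74), ([392.3, 151.6], 0.74), ([216.1, 268.3], 0.66)]
top nut_top [([223.2, 195.4], 0.5)]
top wrench [([215.9, 242.5], 0.94), ([226.6, 199.3], 0.91), ([411.0, 165.1], 0.83)]
[[233.9, 192.2], [243.2, 180.3], [223.7, 197.1]]
side worm_top [([253.4, 189.1], 0.83), ([186.4, 194.7], 0.62), ([405.1, 279.1], 0.56), ([270.7, 190.1], 0.29)]
side wrench_mid [([267.9, 192.7], 0.88), ([179.1, 206.9], 0.85), ([393.8, 271.8], 0.73)]
side nut_top [([246.0, 186.1], 0.48)]
side wrench [([404.8, 297.7], 0.83), ([242.3, 189.1], 0.79), ([200.6, 199.0], 0.65)]
[[252.4, 187.2], [267.2, 191.0], [243.8, 188.3]]
```

View pics/j1.png

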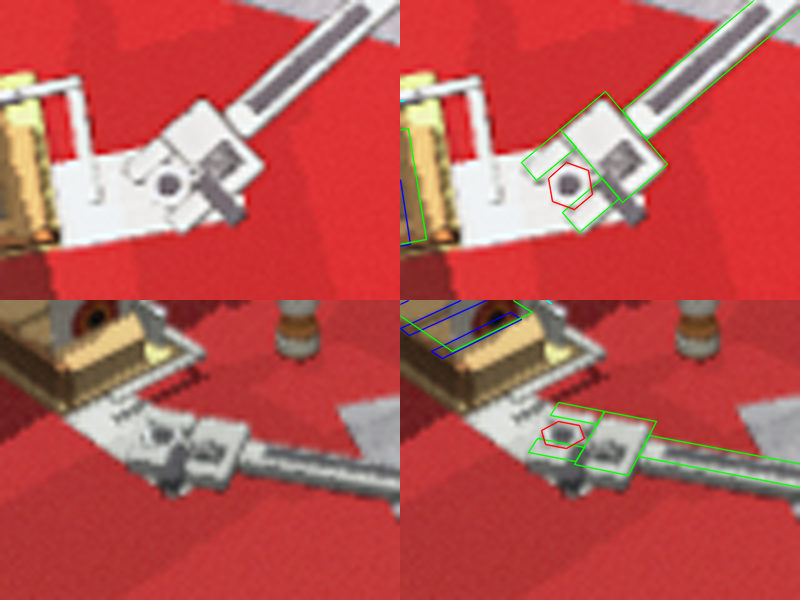

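The nut is seated against the fixed jaw at top crop (170,185), and the wrench slid about 3 mm as the jaw closed. I re-fit its pose and do one more confirming stroke.

Run:
```python
from fit import *
from mv import P
for c in (('top',),('top','side')):
    x,J=fit('j',[*P['wrench'][:2],P['wrench'][2],25],42,c); print(c,x.round(3),round(J,3))
import mv
# nut-anchored estimate, snug
th=mv.P['rack'][2]+2*np.pi/3
mv.P['wrench']=[float(mv.P['nut'][0]),float(mv.P['nut'][1]),th]; json.dump(mv.P,open('poses.json','w'))
f=T(mv.P['nut'],th); w=f([-42,11,0])[0]; print(w)
R=mv.down(th-np.pi/2); mv.go((w+[0,0,140],R)); mv.go((w+[0,0,37],R))
```

```text
('top',) [562.04   68.24    2.293  17.573] 0.688
('top', 'side') [539.837  98.71    2.265   3.05 ] 1.219
[581.87970031  26.73592138   0.        ]
[-0.0276, -0.4055, 0.0485, -0.002, -0.0012, 0.0006]  mm 307 deg 0
[0.0, 0.0, 0.1373, 0.0, 0.0, 0.0]  mm 103 deg 0
```

>>> send_rows(plan=[[[-0.0276, -0.4055, 0.0485, -0.002, -0.0012, 0.0006], [-0.0276, -0.4055, 0.0485, -0.002, -0.0012, 0.0006], [-0.0276, -0.4055, 0.0485, -0.002, -0.0012, 0.0006], [-0.0276, -0.4055, 0.0485, -0.002, -0.0012, 0.0006], [-0.0276, -0.4055, 0.0485, -0.002, -0.0012, 0.0006], [-0.0276, -0.4055, 0.0485, -0.002, -0.0012, 0.0006], [-0.0276, -0.4055, 0.0485, -0.002, -0.0012, 0.0006], [-0.0276, -0.4055, 0.0485, -0.002, -0.0012, 0.0006], [-0.0276, -0.4055, 0.0485, -0.002, -0.0012, 0.0006], [-0.0276, -0.4055, 0.0485, -0.002, -0.0012, 0.0006]]])

```text
time: 34.35
position: [582.3, 26.0, 145.2]
tcp_rot: [0.003, 0.431, 0.902, 0.002]
contact_force: [0.2, 0.2, 0.2]
finger_gap: -0.0
grasp_force: 0.0
```

>>> send_rows(plan=[[[0, 0, 0.06, 0, 0, 0], [0, 0, 0.12, 0, 0, 0], [0, 0, 0.1373, 0, 0, 0], [0, 0, 0.1373, 0, 0, 0], [0, 0, 0.1373, 0, 0, 0], [0, 0, 0.141, 0, 0, 0], [0, 0, 0.1435, 0, 0, 0], [0, 0, 0.1435, 0, 0, 0], [0, 0, 0.1435, 0, 0, 0]]])

```text
time: 35.25
position: [582.4, 25.4, 37.7]
tcp_rot: [0.003, 0.431, 0.902, 0.002]
contact_force: [-1.5, -0.2, 0.2]
finger_gap: 0.004
grasp_force: 0.0
```

>>> send_rows(plan=[[[0, 0, 0.004, 0, 0, 0], [0, 0, 0.007, 0, 0, 0], [0, 0, 0.0085, 0, 0, 0], [0, 0, 0.0085, 0, 0, 0], [0, 0, 0.0085, 0, 0, 0]]])

```text
time: 35.75
position: [582.9, 24.7, 31.7]
tcp_rot: [0.004, 0.432, 0.902, 0.002]
contact_force: [-0.1, -3.1, 6.1]
finger_gap: -0.0
grasp_force: 3.0
```

>>> send_rows(plan=[[[0, 0, 0.001, 0, 0, 0], [0, 0, 0.002, 0, 0, 0], [0.004, 0, 0.002, 0, 0, 0], [0.008, 0, 0.002, 0, 0, 0], [0.012, 0, 0.002, 0, 0, 0], [0.012, 0, 0.002, 0, 0, 0]]])

```text
time: 36.35
position: [578.8, 30.1, 33.2]
tcp_rot: [0.007, 0.432, 0.902, 0.001]
contact_force: [-1.1, -9.4, 15.7]
finger_gap: 0.0
grasp_force: 7.9
```

>>> send_rows(plan=[[[0.004, 0, 0, 0, 0, 0], [0.008, 0, 0, 0, 0, 0], [0.012, 0, 0, 0, 0, 0], [0.014, 0, 0, 0, 0, 0], [0.014, 0, 0, 0, 0, 0]]])

```text
time: 36.85
position: [573.0, 37.3, 33.1]
tcp_rot: [0.008, 0.432, 0.902, 0.001]
contact_force: [2.1, -11.7, 13.8]
finger_gap: -0.001
grasp_force: 6.8
```

The drag stalled at about 10 N, so the jaw is snug. Now I grip the handle.

Run:
```python
from mv import *
s=sync(); p0,R0=ld(); th=2.28; R=down(th-np.pi/2)
go((p0+[0,0,80],R0)); go((np.array([612,10.5,100]),R)); go((np.array([612,10.5,14.5]),R))
```

```text
t 36.9 pos [573.   37.3  33.1] err [-8.9 10.5 -3.9] F [  2.1 -11.7  13.8] gap -0.001 grip 6.8 rot_err 0.93
[-0.0014, 0.0009, -0.1067, 0.0, 0.0, 0.0]  mm 80 deg 0
[-0.0601, 0.018, 0.0185, 0.0027, 0.0042, -0.0102]  mm 49 deg 2
[0.0, 0.0, 0.114, 0.0, 0.0, 0.0]  mm 86 deg 0
```

>>> send_rows(plan=[[[-0.0014, 0.0009, -0.06, 0, 0, 0], [-0.0014, 0.0009, -0.1067, 0, 0, 0], [-0.0014, 0.0009, -0.1067, 0, 0, 0], [-0.0014, 0.0009, -0.1067, 0, 0, 0]]], hand=0.55)

```text
time: 37.25
position: [570.9, 40.4, 109.7]
tcp_rot: [0.003, 0.431, 0.902, 0.002]
contact_force: [-0.2, -0.4, -0.7]
finger_gap: 0.548
grasp_force: 0.0
```

>>> send_rows(plan=[[[-0.0601, 0.018, 0.0185, 0.0027, 0.0042, -0.0102], [-0.0601, 0.018, 0.0185, 0.0027, 0.0042, -0.0102], [-0.0601, 0.018, 0.0185, 0.0027, 0.0042, -0.0102], [-0.0601, 0.018, 0.0185, 0.0027, 0.0042, -0.0102], [-0.0601, 0.018, 0.0185, 0.0027, 0.0042, -0.0102]]])

```text
time: 37.75
position: [609.3, 14.1, 96.5]
tcp_rot: [-0.004, 0.417, 0.909, 0.001]
contact_force: [0.4, 0.3, -0.0]
finger_gap: 0.555
grasp_force: 0.0
```

Run:
```python
from mv import *
sync(); R=down(2.28-np.pi/2); p0,R0=ld(); print(R0.as_matrix()[:,2], p0, np.degrees((R0.inv()*R).as_rotvec()))
go((np.array([612,10.5,15]),R))
```

```text
t 37.8 pos [609.3  14.1  96.5] err [-2.7  3.6 82. ] F [ 0.4  0.3 -0. ] gap 0.555 grip 0.0 rot_err 0.56
[-0.00703614  0.00611865 -0.99995653] [609.26121525  14.11908788  96.51372727] [-0.07709951 -0.52866629  0.11574301]
[-0.007, -0.0002, 0.1086, -0.0004, -0.0029, 0.0006]  mm 82 deg 1
```

>>> send_rows(plan=[[[-0.007, 0, 0.05, -0.0004, -0.0029, 0.0006], [-0.007, 0, 0.09, -0.0004, -0.0029, 0.0006], [-0.007, 0, 0.1086, -0.0004, -0.0029, 0.0006], [-0.007, 0, 0.1086, -0.0004, -0.0029, 0.0006], [-0.007, 0, 0.1086, -0.0004, -0.0029, 0.0006], [-0.007, 0, 0.1086, -0.0004, -0.0029, 0.0006]]])

```text
time: 38.35
position: [612.9, 10.2, 15.6]
tcp_rot: [0.0, 0.418, 0.909, 0.0]
contact_force: [-0.2, 0.5, 0.5]
finger_gap: 0.55
grasp_force: 0.0
```

>>> send_rows(plan=[[[0, 0, 0, 0, 0, 0], [0, 0, 0, 0, 0, 0], [0, 0, 0, 0, 0, 0], [0, 0, 0, 0, 0, 0], [0, 0, 0, 0, 0, 0]]], hand=0)

```text
time: 38.85
position: [612.6, 10.1, 15.0]
tcp_rot: [-0.0, 0.418, 0.909, -0.0]
contact_force: [-1.9, 0.4, 5.4]
finger_gap: 0.234
grasp_force: 61.1
```

```bash
cat > turn.py <<'E'
from mv import *
import sys
# rotate about nut by steps (rad, clockwise) from measured pose; radius fixed so nut is on wrench axis
sync(); p0,R0=ld(); c=np.array([*P['nut'],p0[2]]); v=p0-c
y=R0.as_matrix()[:,1]; print('radius',np.linalg.norm(v[:2]),'handle dir',np.arctan2(v[1],v[0]),'heading-pi',np.arctan2(y[1],y[0])-np.pi/2)
go(*[(c+Ro.from_euler('z',-a).apply(v),Ro.from_euler('z',-a)*R0) for a in map(float,sys.argv[1:])])
E
python3 turn.py .1 .2 .3 .4
```

```text
t 38.9 pos [612.6  10.1  15. ] err [ 0.6 -0.5 -0.1] F [-1.9  0.4  5.4] gap 0.234 grip 61.1 rot_err 0.04
radius 74.31140304020525 handle dir -0.8578510711966695 heading-pi -0.8619513011556281
[0.0005, -0.0099, 0.0, 0.0, 0.0, 0.0318]  mm 7 deg 6
[0.0019, -0.0197, 0.0, 0.0, 0.0, 0.0637]  mm 15 deg 11
[0.0043, -0.0293, 0.0, 0.0, 0.0, 0.0955]  mm 22 deg 17
[0.0077, -0.0386, 0.0, -0.0001, 0.0001, 0.1273]  mm 30 deg 23
```

The measured handle direction and heading agree through the nut. Turning clockwise now.

>>> send_rows(plan=[[[0.0001, -0.005, 0, 0, 0, 0.0159], [0.0005, -0.0099, 0, 0, 0, 0.0318], [0.0011, -0.0148, 0, 0, 0, 0.0477], [0.0019, -0.0197, 0, 0, 0, 0.0637], [0.003, -0.0245, 0, 0, 0, 0.0796], [0.0043, -0.0293, 0, 0, 0, 0.0955], [0.0059, -0.034, 0, 0, 0, 0.1114], [0.0077, -0.0386, 0, 0, 0, 0.1273], [0.0077, -0.0386, 0, 0, 0, 0.1273]]])

```text
time: 39.75
position: [586.9, -4.5, 15.0]
tcp_rot: [0.0, 0.59, 0.807, -0.0]
contact_force: [-1.0, 0.1, 6.5]
finger_gap: 0.236
grasp_force: 61.2
```

```bash
python3 turn.py .1 .2 .3 .4 .5 .6 .7 .8
```

```text
t 39.8 pos [586.9  -4.5  15. ] err [ 0.1 -0.2 -0. ] F [-1.   0.1  6.5] gap 0.236 grip 61.2 rot_err 0.05
radius 74.45588251022612 handle dir -1.2576884908819972 heading-pi -1.2620380266901656
[0.0005, -0.0099, 0.0, 0.0, 0.0, 0.0318]  mm 7 deg 6
[0.0019, -0.0197, 0.0, 0.0, 0.0, 0.0637]  mm 15 deg 11
[0.0043, -0.0294, 0.0, 0.0, 0.0, 0.0955]  mm 22 deg 17
[0.0077, -0.0387, 0.0, 0.0, 0.0, 0.1273]  mm 30 deg 23
[0.0119, -0.0476, 0.0, 0.0001, 0.0, 0.1592]  mm 37 deg 29
[0.0171, -0.0561, 0.0, 0.0001, 0.0, 0.191]  mm 44 deg 34
[0.0231, -0.0641, 0.0, 0.0001, 0.0, 0.2228]  mm 51 deg 40
[0.0298, -0.0713, 0.0, 0.0001, 0.0, 0.2546]  mm 58 deg 46
```

>>> send_rows(plan=[[[0.0005, -0.0099, 0, 0, 0, 0.0318], [0.0019, -0.0197, 0, 0, 0, 0.0637], [0.0043, -0.0294, 0, 0, 0, 0.0955], [0.0077, -0.0387, 0, 0, 0, 0.1273], [0.0119, -0.0476, 0, 0.0001, 0, 0.1592], [0.0171, -0.0561, 0, 0.0001, 0, 0.191], [0.0171, -0.0561, 0, 0.0001, 0, 0.191], [0.0171, -0.0561, 0, 0.0001, 0, 0.191]]])

```text
time: 40.55
position: [542.4, -5.0, 14.9]
tcp_rot: [-0.001, 0.802, 0.598, -0.001]
contact_force: [-3.2, 0.1, 8.2]
finger_gap: 0.235
grasp_force: 61.4
```

```bash
python3 turn.py .05 .1 .15 .2; python3 -c "
from mv import *
print(observe()['ft_torque'])"
```

```text
t 40.5 pos [542.4  -5.   14.9] err [13.2 -5.5 -0. ] F [-3.2  0.1  8.2] gap 0.235 grip 61.4 rot_err 11.53
radius 74.490404243614 handle dir -1.8650878646182838 heading-pi -1.860725980515193
[0.0001, -0.005, 0.0, 0.0, 0.0, 0.0159]  mm 4 deg 3
[0.0005, -0.0099, 0.0, 0.0, 0.0001, 0.0318]  mm 7 deg 6
[0.0012, -0.0148, 0.0, 0.0, 0.0001, 0.0477]  mm 11 deg 9
[0.0021, -0.0197, 0.0, 0.0, 0.0001, 0.0637]  mm 15 deg 11
[ 0.06284118  0.58146367 -0.13569675]
```

>>> send_rows(plan=[[[0.0001, -0.005, 0, 0, 0, 0.0159], [0.0005, -0.0099, 0, 0, 0, 0.0318], [0.0005, -0.0099, 0, 0, 0, 0.0318], [0.0005, -0.0099, 0, 0, 0, 0.0318]]])

```text
time: 40.95
position: [535.9, -2.7, 14.9]
tcp_rot: [-0.0, 0.83, 0.557, -0.001]
contact_force: [-2.1, -0.3, 7.4]
finger_gap: 0.236
grasp_force: 61.3
```

```bash
python3 turn.py .05 .1; python3 -c "
from mv import *
print(observe()['ft_torque'])"
```

```text
t 41.0 pos [535.9  -2.7  14.9] err [ 7.2 -3.4 -0. ] F [-2.1 -0.3  7.4] gap 0.236 grip 61.3 rot_err 5.78
radius 74.465277925477 handle dir -1.9579098268954547 heading-pi -1.9598911528603065
[0.0001, -0.005, 0.0, 0.0, 0.0, 0.0159]  mm 4 deg 3
[0.0005, -0.0099, 0.0, 0.0, 0.0, 0.0318]  mm 7 deg 6
[-0.13688145  0.18834736  0.3276651 ]
```

Turned 1.10 rad so far with no stop felt. I push on a little.

>>> send_rows(plan=[[[0.0001, -0.005, 0, 0, 0, 0.0159], [0.0005, -0.0099, 0, 0, 0, 0.0318], [0.0005, -0.0099, 0, 0, 0, 0.0318], [0.0005, -0.0099, 0, 0, 0, 0.0318]]])

```text
time: 41.35
position: [529.4, 0.3, 14.9]
tcp_rot: [0.0, 0.857, 0.515, -0.0]
contact_force: [0.0, -0.5, 6.9]
finger_gap: 0.241
grasp_force: 61.3
```

```bash
python3 turn.py .05 .1
python3 - <<'E'
from wv import *
s=observe(); print(s['ft_torque']); p0,R0=ld(); y=R0.as_matrix()[:,1]; th=float(np.arctan2(y[1],y[0])+np.pi/2); o=s['position']-T([0,0],th)([-75,0,0])[0]
wview('k1.png',0,o,th,24,(0,30,0))
E
```

```text
t 41.4 pos [5.294e+02 3.000e-01 1.490e+01] err [ 0.2 -0.2 -0. ] F [ 0.  -0.5  6.9] gap 0.241 grip 61.3 rot_err 0.05
radius 74.47369597828815 handle dir -2.0538771190274185 heading-pi -2.0590603265218226
[0.0001, -0.005, 0.0, 0.0, 0.0, 0.0159]  mm 4 deg 3
[0.0004, -0.0099, 0.0, 0.0, 0.0, 0.0318]  mm 7 deg 6
[-0.1624781   0.05783206  0.38186986]
```

View pics/k1.png

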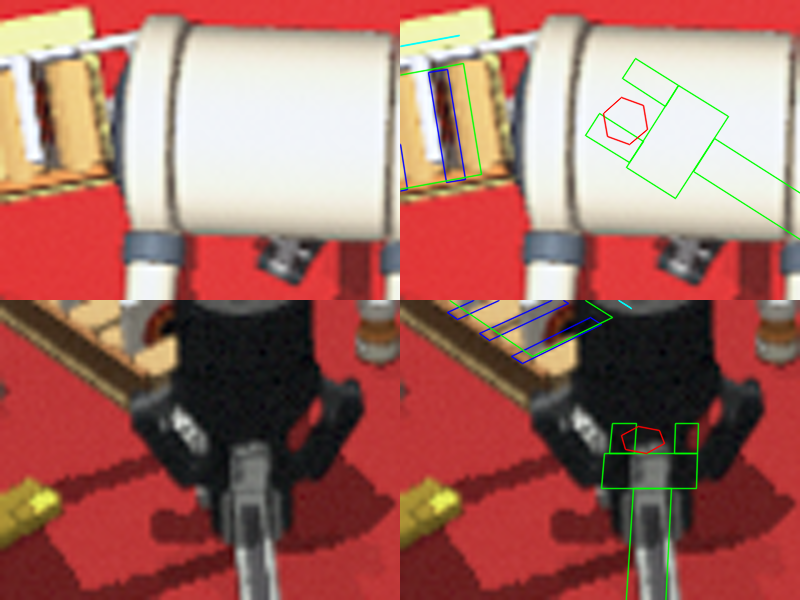

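The keeper bar has moved in about 10–12 mm (top crop (60,53) against the open line at 36). I push once more to confirm the stop.

>>> send_rows(plan=[[[0.0001, -0.005, 0, 0, 0, 0.0159], [0.0004, -0.0099, 0, 0, 0, 0.0318], [0.0004, -0.0099, 0, 0, 0, 0.0318]]])

```text
time: 41.75
position: [523.3, 4.3, 14.9]
tcp_rot: [0.0, 0.882, 0.471, -0.0]
contact_force: [1.9, -1.1, 5.8]
finger_gap: 0.237
grasp_force: 61.1
```

```bash
python3 turn.py .05 .1
python3 - <<'E'
from wv import *
s=observe(); print(s['ft_torque'],s['contact_force'])
E
```

```text
t 41.8 pos [523.3   4.3  14.9] err [ 0.3  0.2 -0. ] F [ 1.9 -1.1  5.8] gap 0.237 grip 61.1 rot_err 0.07
radius 74.19774991734633 handle dir -2.151705461999683 heading-pi -2.1597344716969866
[0.0001, -0.0049, 0.0, 0.0, 0.0, 0.0159]  mm 4 deg 3
[0.0004, -0.0099, 0.0, 0.0, 0.0, 0.0318]  mm 7 deg 6
[-0.17611186 -0.31305146  0.37421939] [ 1.89546694 -1.13855121  5.81617412]
```

Run:
```python
from wv import *
snap('top','l_top.png'); snap('side','l_side.png')
f=T(P['rack'][:2],P['rack'][2]); xs=np.arange(10,64,2.)
for n in('e','j','l'):
    im=cv2.imread(f'pics/{n}_top.png').astype(np.float32); pr=0
    for y in np.arange(-60,66,4.):
        q=proj('top',f(np.c_[xs,0*xs+y,0*xs+35])).astype(np.float32)
        pr=pr+cv2.remap(im,q[:,0][None],q[:,1][None],cv2.INTER_LINEAR)[0][:,0]/32   # blue channel: bar white/aluminium
    print(n,dict(zip(xs.astype(int).tolist(),pr.round().astype(int).tolist())))
```

```text
e {10: 126, 12: 125, 14: 124, 16: 123, 18: 121, 20: 121, 22: 124, 24: 130, 26: 140, 28: 155, 30: 170, 32: 173, 34: 171, 36: 166, 38: 152, 40: 124, 42: 126, 44: 184, 46: 242, 48: 232, 50: 181, 52: 168, 54: 165, 56: 143, 58: 86, 60: 52, 62: 51}
j {10: 146, 12: 147, 14: 146, 16: 144, 18: 143, 20: 142, 22: 142, 24: 145, 26: 147, 28: 152, 30: 156, 32: 157, 34: 155, 36: 151, 38: 147, 40: 143, 42: 148, 44: 166, 46: 190, 48: 177, 50: 148, 52: 143, 54: 142, 56: 136, 58: 122, 60: 115, 62: 115}
l {10: 126, 12: 125, 14: 124, 16: 123, 18: 123, 20: 125, 22: 129, 24: 134, 26: 133, 28: 125, 30: 139, 32: 188, 34: 236, 36: 226, 38: 184, 40: 172, 42: 173, 44: 173, 46: 176, 48: 179, 50: 176, 52: 172, 54: 166, 56: 143, 58: 87, 60: 52, 62: 51}
```

The keeper bar moved 46.3 → 34.4 mm, a full 12 mm, so the nut is at its stop. I release, then go to the worm to back the jaw off, looking on the way.

>>> send_rows(plan=[[[0, 0, 0, 0, 0, 0], [0, 0, 0, 0, 0, 0], [0, 0, 0, 0, 0, 0], [0, 0, -0.06, 0, 0, 0], [0, 0, -0.12, 0, 0, 0], [0, 0, -0.25, 0, 0, 0], [-0.3, 0, -0.25, 0, 0, 0], [-0.3, 0, -0.25, 0, 0, 0], [-0.3, 0, -0.25, 0, 0, 0], [-0.3, 0, -0.25, 0, 0, 0], [-0.3, 0, -0.25, 0, 0, 0], [-0.3, 0, -0.25, 0, 0, 0]]], hand=0.5)

```text
time: 43.05
position: [395.9, -185.0, 202.8]
tcp_rot: [0.0, 0.883, 0.469, -0.001]
contact_force: [0.3, 0.0, 0.1]
finger_gap: 0.5
grasp_force: 0.0
```

Run:
```python
from wv import *
sync()
th=-2.1597+np.pi; o=np.array([523.3,4.3,0])-T([0,0],th)([-75,0,0])[0]; P['wrench']=[o[0],o[1],th]; json.dump(P,open('poses.json','w')); print(P['wrench'])
wview('m1.png',0,o,th,24,(-25,0,0))
snap('top','m_top.png'); print([(np.round(d['at'],1).tolist(),round(d['p'],2)) for d in place_of('top','worm_top')[:4]],[(np.round(d['at'],1).tolist(),round(d['p'],2)) for d in place_of('top','wrench_mid')[:4]],proj('top',T(o[:2],th)([[-32,11,19.5],[-75,0,7]])))
```

```text
t 43.0 pos [ 395.9 -185.   202.8] err [-121.4 -193.7  187.9] F [0.3 0.  0.1] gap 0.500 grip 0.0 rot_err 5.35
[np.float64(564.9587279657244), np.float64(66.66625998308517), 0.9818926535897932]
[([406.9, 149.9], 0.97), ([210.7, 253.0], 0.87), ([229.8, 209.1], 0.86)] [([217.5, 269.7], 0.82), ([248.1, 209.5], 0.58), ([393.7, 152.4], 0.57)] [[230.44029569 206.39913875]
 [245.39630855 211.40844353]]
```

View pics/m1.png

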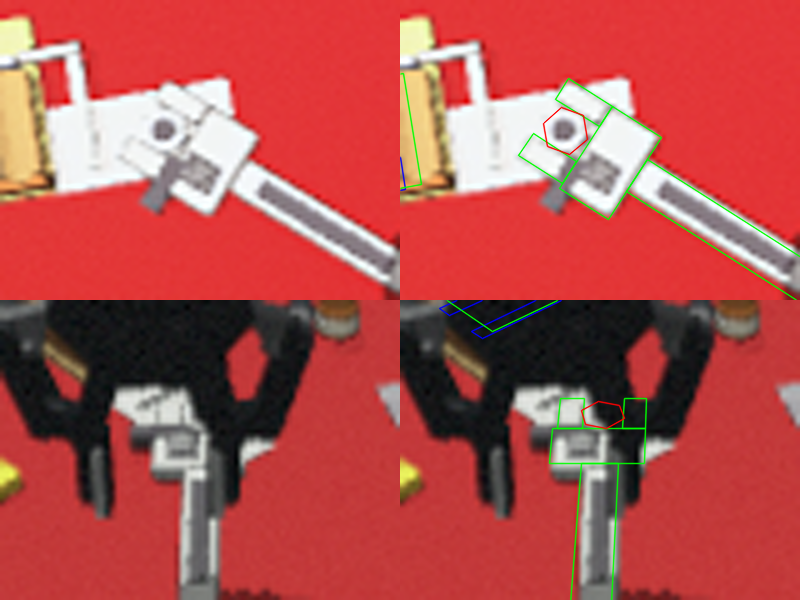

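The wrench and the jaw model at 24 mm match the picture: nut (163,130), jaws at (185,100) and (145,155). Before backing off I test snugness with a short closing stroke on the worm.

Run:
```python
from mv import *
th=P['wrench'][2]; f=T(P['wrench'][:2],th); R=down(th-np.pi/2)
w=f([-42,11,0])[0]; print(w); go((w+[0,0,120],R)); go((w+[0,0,36],R))
```

```text
[532.48278884  37.85110116   0.        ]
[0.3484, -0.0158, 0.1097, -0.0001, 0.0007, -0.0021]  mm 274 deg 0
[0.0, 0.0, 0.112, 0.0, 0.0, 0.0]  mm 84 deg 0
```

>>> send_rows(plan=[[[0.3484, -0.0158, 0.05, 0, 0.0007, -0.0021], [0.3484, -0.0158, 0.05, 0, 0.0007, -0.0021], [0.3484, -0.0158, 0.05, 0, 0.0007, -0.0021], [0.3484, -0.0158, 0.1097, 0, 0.0007, -0.0021], [0.3484, -0.0158, 0.1097, 0, 0.0007, -0.0021], [0.3484, -0.0158, 0.1097, 0, 0.0007, -0.0021], [0.3484, -0.0158, 0.1097, 0, 0.0007, -0.0021], [0.3484, -0.0158, 0.1097, 0, 0.0007, -0.0021], [0.3484, -0.0158, 0.1097, 0, 0.0007, -0.0021], [0.3484, -0.0158, 0.1097, 0, 0.0007, -0.0021]]], hand=0)

```text
time: 44.3
position: [533.1, 40.5, 120.5]
tcp_rot: [-0.0, 0.881, 0.473, 0.001]
contact_force: [-0.9, -0.1, 0.0]
finger_gap: 0.001
grasp_force: 0.0
```

>>> send_rows(plan=[[[0, 0, 0.06, 0, 0, 0], [0, 0, 0.1, 0, 0, 0], [0, 0, 0.112, 0, 0, 0], [0, 0, 0.112, 0, 0, 0], [0, 0, 0.112, 0, 0, 0], [0, 0, 0.112, 0, 0, 0]]])

```text
time: 44.9
position: [533.9, 41.0, 37.1]
tcp_rot: [-0.0, 0.881, 0.473, 0.001]
contact_force: [0.5, -0.2, 0.6]
finger_gap: 0.003
grasp_force: 0.0
```

Run:
```python
from mv import *
sync(); th=P['wrench'][2]; f=T(P['wrench'][:2],th); R=down(th-np.pi/2); go((f([-42,11,0])[0]+[0,0,33],R))
```

```text
t 44.9 pos [533.9  41.   37.1] err [1.4 3.2 1.1] F [ 0.5 -0.2  0.6] gap 0.003 grip 0.0 rot_err 0.28
[-0.0046, 0.0008, 0.0054, 0.0003, -0.0008, 0.0013]  mm 5 deg 0
```

>>> send_rows(plan=[[[-0.0046, 0.0008, 0.003, 0, 0, 0], [-0.0046, 0.0008, 0.006, 0, 0, 0], [-0.0046, 0.0008, 0.0075, 0, 0, 0], [-0.0046, 0.0008, 0.0075, 0, 0, 0]]])

```text
time: 45.3
position: [532.1, 37.3, 32.4]
tcp_rot: [0.0, 0.881, 0.473, 0.001]
contact_force: [-6.2, -2.4, 12.4]
finger_gap: -0.001
grasp_force: 6.8
```

>>> send_rows(plan=[[[0, 0, 0.001, 0, 0, 0], [0.001, 0, 0.001, 0, 0, 0], [0.003, 0, 0.001, 0, 0, 0], [0.005, 0, 0.001, 0, 0, 0], [0.005, 0, 0.001, 0, 0, 0]]])

```text
time: 45.8
position: [534.5, 41.0, 33.1]
tcp_rot: [-0.0, 0.881, 0.473, 0.001]
contact_force: [-8.7, -1.0, 19.8]
finger_gap: 0.005
grasp_force: 9.8
```

>>> send_rows(plan=[[[0.002, 0, 0, 0, 0, 0], [0.004, 0, 0, 0, 0, 0], [0.006, 0, 0, 0, 0, 0], [0.006, 0, 0, 0, 0, 0]]])

```text
time: 46.2
position: [536.6, 44.3, 33.1]
tcp_rot: [0.0, 0.881, 0.473, 0.001]
contact_force: [-10.4, -2.8, 21.5]
finger_gap: 0.001
grasp_force: 10.3
```

>>> send_rows(plan=[[[0.003, 0, -0.001, 0, 0, 0], [0.006, 0, -0.001, 0, 0, 0], [0.009, 0, -0.001, 0, 0, 0], [0.011, 0, -0.001, 0, 0, 0], [0.011, 0, -0.001, 0, 0, 0]]])

```text
time: 46.7
position: [540.3, 50.2, 33.1]
tcp_rot: [0.0, 0.881, 0.473, -0.001]
contact_force: [-12.9, -6.5, 18.9]
finger_gap: 0.004
grasp_force: 9.7
```

Drag stalls at 12.6 N, so the jaw was snug. Now I back it off by dragging toward the handle.

>>> send_rows(plan=[[[-0.003, 0, 0, 0, 0, 0], [-0.008, 0, 0, 0, 0, 0], [-0.013, 0, 0, 0, 0, 0], [-0.018, 0, 0, 0, 0, 0], [-0.023, 0, 0, 0, 0, 0], [-0.025, 0, 0, 0, 0, 0]]])

```text
time: 47.3
position: [531.2, 35.9, 32.0]
tcp_rot: [-0.0, 0.881, 0.473, 0.002]
contact_force: [-0.8, 0.0, 5.8]
finger_gap: 0.0
grasp_force: 3.3
```

>>> send_rows(plan=[[[0, 0, -0.015, 0, 0, 0], [0.01, 0, -0.015, 0, 0, 0], [0.027, 0, -0.015, 0, 0, 0], [0.027, 0, -0.015, 0, 0, 0], [0.027, 0, -0.004, 0, 0, 0], [0.027, 0, 0, 0, 0, 0], [0.027, 0, 0, 0, 0, 0], [0.02, 0, 0, 0, 0, 0], [0.013, 0, 0, 0, 0, 0], [0.006, 0, 0, 0, 0, 0], [0, 0, 0, 0, 0, 0], [0, 0, 0, 0, 0, 0]]])

```text
time: 48.5
position: [531.5, 36.3, 31.9]
tcp_rot: [-0.0, 0.881, 0.474, 0.002]
contact_force: [-2.0, 0.3, 13.1]
finger_gap: 0.001
grasp_force: 6.1
```

>>> send_rows(plan=[[[0, 0, -0.015, 0, 0, 0], [0.01, 0, -0.015, 0, 0, 0], [0.027, 0, -0.015, 0, 0, 0], [0.027, 0, -0.015, 0, 0, 0], [0.027, 0, -0.004, 0, 0, 0], [0.027, 0, 0, 0, 0, 0], [0.027, 0, 0, 0, 0, 0], [0.02, 0, 0, 0, 0, 0], [0.013, 0, 0, 0, 0, 0], [0.006, 0, 0, 0, 0, 0], [0, 0, 0, 0, 0, 0], [0, 0, 0, 0, 0, 0]]])

```text
time: 49.7
position: [531.4, 36.4, 31.9]
tcp_rot: [-0.0, 0.881, 0.474, 0.002]
contact_force: [-1.9, 1.3, 13.7]
finger_gap: 0.001
grasp_force: 6.3
```

>>> send_rows(plan=[[[0, 0, -0.015, 0, 0, 0], [0.01, 0, -0.015, 0, 0, 0], [0.027, 0, -0.015, 0, 0, 0], [0.027, 0, -0.015, 0, 0, 0], [0.027, 0, -0.004, 0, 0, 0], [0.027, 0, 0, 0, 0, 0], [0.027, 0, 0, 0, 0, 0], [0.02, 0, 0, 0, 0, 0], [0.013, 0, 0, 0, 0, 0]]])

```text
time: 50.6
position: [537.7, 46.5, 33.1]
tcp_rot: [-0.001, 0.88, 0.474, 0.004]
contact_force: [-1.1, 7.3, 16.0]
finger_gap: -0.0
grasp_force: 8.4
```

>>> send_rows(plan=[[[-0.007, 0, 0, 0, 0, 0], [-0.01, 0, 0, 0, 0, 0], [-0.01, 0, -0.03, 0, 0, 0], [-0.01, 0, -0.1, 0, 0, 0], [-0.01, 0, -0.22, 0, 0, 0], [-0.3, 0, -0.22, 0, 0, 0], [-0.3, 0, -0.22, 0, 0, 0], [-0.3, 0, -0.22, 0, 0, 0], [-0.3, 0, -0.22, 0, 0, 0], [-0.3, 0, -0.22, 0, 0, 0], [-0.3, 0, -0.22, 0, 0, 0], [-0.3, 0, -0.22, 0, 0, 0]]])

```text
time: 51.8
position: [411.6, -143.6, 193.7]
tcp_rot: [-0.001, 0.881, 0.473, -0.0]
contact_force: [-0.3, 0.6, -0.8]
finger_gap: -0.002
grasp_force: 0.0
```

Run:
```python
from fit import *
import mv
mv.sync(); 
from h import snap
for n in('top','side'): snap(n,f'n_{n}.png')
w=mv.P['wrench']
for s in 'mn':
    for j0 in(24,30):
        x,J=fit(s,[*w,j0],42,('top',)); print(s,x.round(3),round(J,3))
# profile along wrench y at x=0..10
f=T(w[:2],w[2]); ys=np.arange(-34,46,2.)
for s in 'mn':
    im=cv2.imread(f'pics/{s}_top.png').astype(np.float32); pr=0
    for x in (0,3,6,9):
        q=proj('top',f(np.c_[0*ys+x,ys,0*ys+14])).astype(np.float32); pr=pr+cv2.remap(im,q[:,0][None],q[:,1][None],1)[0][:,1]/4
    print(s,dict(zip(ys.astype(int).tolist(),pr.round().astype(int).tolist())))
for l in('worm_top','wrench_mid'): print([(np.round(d['at'],1).tolist(),round(d['p'],2)) for d in place_of('top',l)[:4]])
```

```text
t 51.8 pos [ 411.6 -143.6  193.7] err [-120.9 -181.5  160.6] F [-0.3  0.6 -0.8] gap -0.002 grip 0.0 rot_err 0.24
m [565.37   67.866   1.006  21.66 ] 0.529
m [565.609  68.136   1.004  23.533] 0.53
n [564.991  67.714   1.011  19.648] 0.567
n [566.135  67.431   1.     28.952] 0.575
m {-34: 61, -32: 80, -30: 100, -28: 121, -26: 155, -24: 215, -22: 245, -20: 247, -18: 247, -16: 246, -14: 232, -12: 209, -10: 221, -8: 238, -6: 224, -4: 195, -2: 170, 0: 162, 2: 163, 4: 173, 6: 190, 8: 228, 10: 242, 12: 230, 14: 226, 16: 239, 18: 245, 20: 245, 22: 245, 24: 243, 26: 230, 28: 225, 30: 239, 32: 247, 34: 241, 36: 217, 38: 187, 40: 152, 42: 120, 44: 88}
n {-34: 62, -32: 78, -30: 99, -28: 120, -26: 161, -24: 221, -22: 245, -20: 246, -18: 246, -16: 244, -14: 228, -12: 212, -10: 226, -8: 239, -6: 223, -4: 193, -2: 167, 0: 160, 2: 162, 4: 172, 6: 188, 8: 226, 10: 244, 12: 245, 14: 245, 16: 245, 18: 231, 20: 218, 22: 232, 24: 243, 26: 245, 28: 245, 30: 244, 32: 234, 34: 214, 36: 199, 38: 181, 40: 151, 42: 119, 44: 88}
[([209.2, 257.7], 0.8), ([403.9, 150.0], 0.74), ([228.9, 207.3], 0.57), ([207.4, 154.8], 0.29)]
[([218.3, 270.0], 0.95), ([249.1, 210.4], 0.94), ([391.3, 153.2], 0.6), ([336.1, 203.2], 0.19)]
```

The movable jaw edge moved from about 13.3 to 20 mm, so the jaw is now about 31 mm open. I regrip the handle and carry the wrench back.

Run:
```python
from mv import *
th=.995; R=down(th-np.pi/2); m=np.array([524.5,4.3,0]); go((m+[0,0,90],R)); go((m+[0,0,15],R))
```

```text
[0.2474, 0.0168, 0.1385, -0.0008, -0.0004, -0.0031]  mm 213 deg 1
[0.0, 0.0, 0.1, 0.0, 0.0, 0.0]  mm 75 deg 0
```

>>> send_rows(plan=[[[0.2474, 0.0168, 0.05, -0.0008, -0.0004, -0.0031], [0.2474, 0.0168, 0.1, -0.0008, -0.0004, -0.0031], [0.2474, 0.0168, 0.1385, -0.0008, -0.0004, -0.0031], [0.2474, 0.0168, 0.1385, -0.0008, -0.0004, -0.0031], [0.2474, 0.0168, 0.1385, -0.0008, -0.0004, -0.0031], [0.2474, 0.0168, 0.1385, -0.0008, -0.0004, -0.0031], [0.2474, 0.0168, 0.1385, -0.0008, -0.0004, -0.0031], [0.2474, 0.0168, 0.1385, -0.0008, -0.0004, -0.0031]]], hand=0.55)

```text
time: 52.8
position: [524.9, 3.5, 92.6]
tcp_rot: [0.001, 0.879, 0.477, 0.001]
contact_force: [0.0, 0.1, 0.2]
finger_gap: 0.549
grasp_force: 0.0
```

>>> send_rows(plan=[[[0, 0, 0.05, 0, 0, 0], [0, 0, 0.08, 0, 0, 0], [0, 0, 0.1, 0, 0, 0], [0, 0, 0.1, 0, 0, 0], [0, 0, 0.1, 0, 0, 0], [0, 0, 0.1, 0, 0, 0]]])

```text
time: 53.4
position: [525.7, 4.1, 17.9]
tcp_rot: [0.001, 0.879, 0.478, 0.001]
contact_force: [-0.6, 1.0, 0.5]
finger_gap: 0.552
grasp_force: 0.0
```

>>> send_rows(plan=[[[0, 0, 0, 0, 0, 0], [0, 0, 0, 0, 0, 0], [0, 0, 0, 0, 0, 0], [0, 0, 0, 0, 0, 0], [0, 0, 0, 0, 0, 0]]], hand=0)

```text
time: 53.9
position: [525.4, 4.3, 17.3]
tcp_rot: [0.001, 0.878, 0.478, 0.001]
contact_force: [-1.6, -1.0, 7.0]
finger_gap: 0.234
grasp_force: 60.8
```

Run:
```python
from mv import *
s=sync(); p0,R0=ld(); R=down(P['mat'][2]-np.pi/2); go((p0+[0,0,60],R0)); m=np.array([P['mat'][0],P['mat'][1],p0[2]+60]); go((m,R)); go((m-[0,0,60],R))
```

```text
t 53.9 pos [525.4   4.3  17.3] err [0.9 0.  2.3] F [-1.6 -1.   7. ] gap 0.234 grip 60.8 rot_err 0.20
[0.0001, 0.0002, -0.08, 0.0, 0.0, 0.0]  mm 60 deg 0
[0.0131, 0.2419, 0.0007, 0.001, -0.0001, -0.0903]  mm 182 deg 16
[0.0, 0.0, 0.08, 0.0, 0.0, 0.0]  mm 60 deg 0
```

>>> send_rows(plan=[[[0, 0, -0.01, 0, 0, 0], [0, 0, -0.03, 0, 0, 0], [0.0001, 0.0002, -0.08, 0, 0, 0], [0.0001, 0.0002, -0.08, 0, 0, 0], [0.0001, 0.0002, -0.08, 0, 0, 0]]])

```text
time: 54.4
position: [525.0, 4.5, 76.9]
tcp_rot: [0.001, 0.878, 0.478, 0.001]
contact_force: [-0.1, -0.1, -3.5]
finger_gap: 0.238
grasp_force: 59.9
```

>>> send_rows(plan=[[[0.0131, 0.2419, 0.0007, 0.001, 0, -0.0903], [0.0131, 0.2419, 0.0007, 0.001, 0, -0.0903], [0.0131, 0.2419, 0.0007, 0.001, 0, -0.0903], [0.0131, 0.2419, 0.0007, 0.001, 0, -0.0903], [0.0131, 0.2419, 0.0007, 0.001, 0, -0.0903], [0.0131, 0.2419, 0.0007, 0.001, 0, -0.0903], [0.0131, 0.2419, 0.0007, 0.001, 0, -0.0903], [0.0131, 0.2419, 0.0007, 0.001, 0, -0.0903]]])

```text
time: 55.2
position: [681.4, -85.2, 75.3]
tcp_rot: [-0.001, 0.802, 0.597, -0.001]
contact_force: [0.4, -0.5, -3.4]
finger_gap: 0.236
grasp_force: 60.4
```

>>> send_rows(plan=[[[0, 0, 0.03, 0, 0, 0], [0, 0, 0.055, 0, 0, 0], [0, 0, 0.072, 0, 0, 0], [0, 0, 0.074, 0, 0, 0], [0, 0, 0.074, 0, 0, 0]]])

```text
time: 55.7
position: [682.0, -85.7, 20.3]
tcp_rot: [-0.001, 0.802, 0.597, -0.001]
contact_force: [0.3, 0.0, -2.5]
finger_gap: 0.234
grasp_force: 60.4
```

>>> send_rows(plan=[[[0, 0, 0.002, 0, 0, 0], [0, 0, 0.004, 0, 0, 0], [0, 0, 0.004, 0, 0, 0], [0, 0, 0.004, 0, 0, 0]]])

```text
time: 56.1
position: [682.4, -86.0, 17.4]
tcp_rot: [-0.001, 0.802, 0.597, -0.0]
contact_force: [0.3, -0.4, -2.2]
finger_gap: 0.237
grasp_force: 60.5
```

>>> send_rows(plan=[[[0, 0, 0, 0, 0, 0], [0, 0, 0, 0, 0, 0], [0, 0, 0, 0, 0, 0], [0, 0, 0, 0, 0, 0], [0, 0, -0.05, 0, 0, 0], [0, 0, -0.11, 0, 0, 0], [0, 0, -0.25, 0, 0, 0], [0.05, 0.1, -0.25, 0, 0, 0], [-0.25, -0.25, -0.25, 0, 0, 0], [-0.25, -0.25, -0.25, 0, 0, 0], [-0.25, -0.25, -0.25, 0, 0, 0], [-0.25, -0.25, -0.25, 0, 0, 0]]], hand=0.5)

```text
time: 57.3
position: [543.3, -166.4, 194.7]
tcp_rot: [-0.001, 0.802, 0.597, -0.001]
contact_force: [-0.6, -1.1, 0.2]
finger_gap: 0.496
grasp_force: 0.0
```

>>> send_rows(plan=[[[-0.05, -0.15, 0, 0, 0, 0], [-0.05, -0.15, 0, 0, 0, 0], [-0.05, -0.15, 0, 0, 0, 0], [-0.05, -0.15, 0, 0, 0, 0], [-0.05, -0.15, 0, 0, 0, 0]]])

```text
time: 57.8
position: [426.4, -169.5, 196.0]
tcp_rot: [-0.0, 0.802, 0.597, -0.0]
contact_force: [0.6, 0.4, 0.5]
finger_gap: 0.494
grasp_force: 0.0
```

Run:
```python
from wv import *
st(); rows=[]
th=P['mat'][2]; o=np.array([682,-85.7,0])-T([0,0],th)([-75,0,0])[0]
for n,c in(('top',[(145,165),(230,130)]),('side',[(195,140),(260,165)])):
    im=snap(n,f'z_{n}.png')[:,:,::-1].copy(); row=[]
    for x,y in c:
        w,h=(100,75) if n=='top' else (80,60); S=400/w
        v=cv2.resize(im[y:y+h,x:x+w],(400,300),interpolation=2); oo=np.array([x,y],float)
        draw(v,n,T(P['mat'][:2],P['mat'][2]),box(-125,125,-45,45,1),(255,0,0),S,oo)
        row.append(v)
    rows.append(np.hstack(row))
cv2.imwrite('pics/z1.png',np.vstack(rows))
f=T(o[:2],th); ys=np.arange(-34,52,2.)
im=cv2.imread('pics/z_top.png').astype(np.float32); pr=0
for x in (0,3,6,9):
    q=proj('top',f(np.c_[0*ys+x,ys,0*ys+14])).astype(np.float32); pr=pr+cv2.remap(im,q[:,0][None],q[:,1][None],1)[0][:,0]/4
print(dict(zip(ys.astype(int).tolist(),pr.round().astype(int).tolist())))
```

```text
t 57.8 pos [ 426.4 -169.5  196. ] err [-256.6  -83.5  178.7] F [0.6 0.4 0.5] gap 0.494 grip 0.0 rot_err 0.03
{-34: 197, -32: 196, -30: 197, -28: 189, -26: 200, -24: 231, -22: 243, -20: 245, -18: 248, -16: 247, -14: 211, -12: 147, -10: 147, -8: 189, -6: 200, -4: 201, -2: 199, 0: 196, 2: 195, 4: 195, 6: 195, 8: 197, 10: 197, 12: 198, 14: 198, 16: 196, 18: 190, 20: 203, 22: 235, 24: 245, 26: 245, 28: 245, 30: 246, 32: 229, 34: 168, 36: 155, 38: 193, 40: 201, 42: 161, 44: 97, 46: 63, 48: 54, 50: 56}
```

View pics/z1.png

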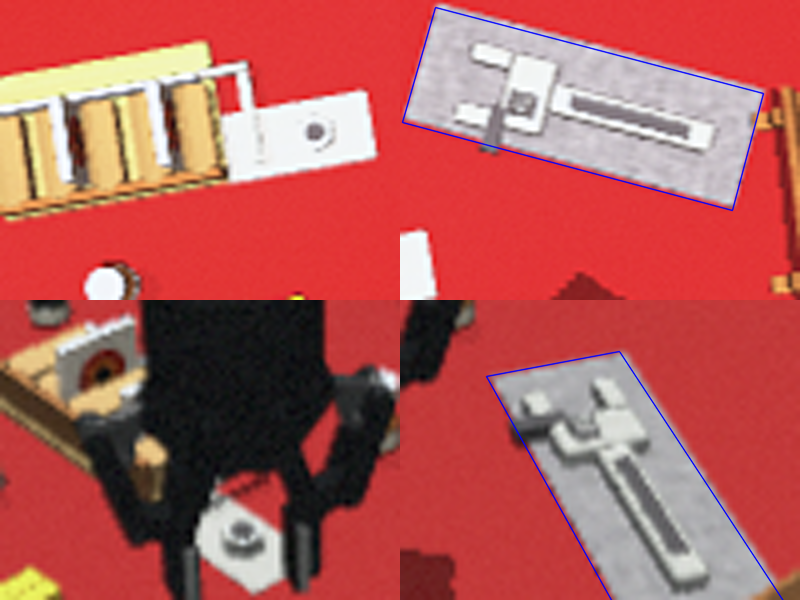

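Both tiles stand in their grooves (top-crop (68,140) and (165,120)) behind the closed keeper. The wrench lies on the mat with its jaw about 32 mm open. I hand in the job.

```bash
python3 -c "
from rig import *
print(sign_off())"
```

```text
the job is handed in; nothing more can be done
None
```

I handed the job in at about 58 s; `sign_off` returned no verdict. Both tiles are in grooves behind the closed keeper bar, the bar's full 12 mm of travel put the nut at its stop, and the wrench is flat on its mat with the jaw about 32 mm open; the one thing I could only infer was how snug the jaw was during the turn (worm stall, image estimate 24–25 mm against the 25.7 mm limit).

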